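Stagger the wax trays

ROBOT

A 6-joint arm with a two-finger parallel gripper is mounted at the origin on the work surface. World frame = base frame: x ahead of the robot, y to its left, z up, the work surface at z = 0. Lengths are in mm, angles in rad, forces in N, time in s.
With the tool pointing down it reaches from about 350 to 875 mm from the base axis. Payload 4.2 kg.
Tool frame: the origin (TCP) lies on the centre line of the jaws, within the pads' length; the fingertips stand 22 mm ahead of it and the grasp point (between the pads) lies 3 mm ahead of it (arm.nose_length is the distance from the TCP to the fingertips, in mm); z points along the fingers, x is the direction in which the jaws open and shut, and the axes are right-handed (so a half turn about z gives the same grasp; the last joint's range is limited). The gripper opens to 85 mm and grips with 20 to 120 N. Pads are 22 mm wide; open, the fingers measure 114 mm over their backs; the gripper's body (76 mm by 85 mm) begins 54 mm behind the grasp point. The pads swing forward as they close: fully open they stand 13 mm farther back than shut.
Start: joints at [-0.929, 0.385, 0.008, 0, -1.194, -0.259], TCP at [233.463, -579.736, 253.312] pointing down, gripper open.
Joint ranges: [-3.14, 3.14], [-1.21, 2.06], [-1.07, 1.41], [-3.16, 2.05], [-2.99, -0.16], [-3.1, 3.1]. Speed limits (rad/s): [2.79, 2.79, 3.14, 3.14, 3.14, 3.14].

INTERFACE

Orientations are given as a unit quaternion [x, y, z, w].
In Python, from bench import telemetry, get_image, workorder, nets, arm gives the robot as it stands.
- The arm moves only by the tool apply_moves, never from a script. Its argument "steps" is a list of rows, each an object with "hand": the opening, from 0 (shut) to 1 (fully open); "xyz": the shift along the tool's x, y, z in cm, a list of three; "delta_rot": the turn, a rotation vector about the tool's x, y, z in rad, a list of three. In form: [{"hand": hand, "xyz": [x, y, z], "delta_rot": [wx, wy, wz]}, ...]. A call has 1 to 12 rows; each row is the pose to reach, as a shift and turn from the pose commanded when the call began, along the tool's axes at that moment; what a row does not reach only later rows make up. A row lasts 1/12 s, in which the tool goes at most 41.7 mm and 7.16 degrees, less where a joint would pass 70% of its speed; a pose out of reach is approached as far as the arm can. A call with a gripper value outside its range is refused whole. The fingers move at their own pace and stop on an object; the grip force is fixed at half the most. Time passes only in rows, so rows that repeat a pose let the fingers close. It gives the time, the measured TCP pose, the force and the opening at its end, in the units of the state.
- telemetry.read_state(): the state, without advancing time (a new reading comes with each control period).
- get_image(name): name is "scene" or "top" or "wrist"; returns a dict with "frame" (400x640x3 uint8, blue, green, red), "fx", "fy", "cx", "cy" (pixels), "origin" and "orientation" of the camera in the world. Camera axes: x right, y down, z forward; pixel columns grow to the right and rows downward; lengths in mm; the calibration is good to about 2 mm. A picture is of the moment at which its call begins. There is no depth.
- workorder.job_done(): hands the job in, once; it reports no verdict.
Trained networks look in a picture, given as the dict that the camera call returned (one of the last four; its "shot" number tells which), for a name from the list of things; names that differ only in an ending like _2 or _b are one class to them, and where a whole thing is asked for, a point or a joint stands for the part that bears it (a point fixed in the world has none). Each returns a list of dicts, best first, with "confidence" (0 to 1); they miss things now and then, are a little off and sometimes report something else, mostly with a low value. They report only what shows in the picture. A call takes as long as a camera call. They do not tell look-alikes from the thing itself.
- nets.recognise(picture, label): "xyz" ([x, y, z] in mm, in world coordinates, good to about 4 mm: the middle of the surface that is visible of it).
- nets.outline_of(picture, label): "pixels" (400x640 bool, what is visible of it).
- nets.pinpoint(picture, label): "xyz" ([x, y, z] in mm, in world coordinates, good to about 4 mm: a listed point, or the origin of a listed thing).
The state is a dict: "clock": time; "joints": joint angles; "joint_vel": joint speeds; "joint_efforts": joint torques, N m; "position": TCP position; "ee_rot": TCP orientation; "contact_force": force on the tool from outside, world axes, zero at the start; "wrist_torque": the same for the moment, N m; "gripper_width": finger opening in mm.
Only numpy, scipy, OpenCV 4.12 (cv2) and the standard library are available. Lean on these libraries where they do the work, as an engineer would, in place of code of your own. Each camera call takes 0.05 s, during which the arm holds its last target.

TASK

Build the three wooden wax trays into a staggered stack, so that each can be reached into at one end: slide the middle tray along the bottom tray until it is fully home against its stop on the left (as the robot sees it), and the empty tray goes on top of it, slid the other way until it is fully home against its stop on the right, without dragging the middle tray back. Set the empty tray down gently, not dropped, with its runners inside the sides of the middle tray, so that it lies flat, and do not shove the bottom tray out of its place. Leave the brush, the tin, the wax block and the scraper where they are.

Things in the scene. Friction and masses are not known exactly. Their poses are not given: they have to be found in the camera images.
- bottom_tray_center (a point): Bottom tray, loose on the counter, 0.8 kg, cork blocks in it (tops 24 mm below the rim). All three trays (dark sides, pale floor) are alike: open box 120 (x) x 180 (y) x 68 mm high, walls 9 mm. This point is the tray's centre, 34 mm above its underside. z up; y along the tray, pointing to the robot's left (world +y) within 0.35 rad. The end boards are scooped: 50 mm high in the middle 56 mm.
- bottom_tray_rim (a point): Centre of the bottom tray's open top, level with its rim. Below every tray's floor two runners 72 mm long (along y, mid-length), outer faces 47 mm off its centre line, reach 8 mm down. A tray set on another rests its floor on this rim, 60 mm above the lower tray, runners inside with 4 mm play each side; it slides along y to a stop 45 mm off centre either way (runner ends meet the end board).
- middle_tray_center (a point): Middle tray, same build, 0.4 kg, already resting on the bottom tray with its runners inside, somewhere between its stops but not near the left one. Sliding takes only friction, a few N; a tray pushed on past its stop takes the tray below along. A cork block lies in its left (+y) half, top 36 mm above the tray's underside. This point is its centre, 34 mm above its underside (bottom of the runners); same axes.
- top_tray_center (a point): Empty tray, same build, about 0.36 kg, standing alone on the counter to the left or right of the others. This point is its centre, 34 mm above its underside (bottom of the runners); same axes, y along the tray within 0.35 rad of the robot's left. The top of its floor is 18 mm below this point, its rim 34 mm above.
- top_tray_divider (a point): Middle of the top edge of the empty tray's cross divider, 20 mm above the tray's centre. The divider is 12 mm thick (along y), spans the tray's full inner width, stands 38 mm above the floor and ends 14 mm below the rim; 75 mm of empty space along y on either side. It is the place to grasp the tray from above.
- brush: Bystander: black nylon brush 140 x 62 x 42 mm lying bristles down; origin under its centre, long along its x.
- tin: Bystander: stainless tin with a twist cap, 76 mm across, 90 mm tall; origin under its centre.
- wax: Bystander: purple wax block 60 x 95 x 30 mm; origin under its centre.
- scraper: Bystander: clear acrylic scraper 60 x 140 x 5 mm lying flat; origin under its centre.
Mind the look-alikes: they are no part of the job. What is shaped like the part that bears top_tray_center but red is not meant.

How it is judged:
By the outcome, as a careful person would: the job done as asked, in the order asked, and still so for the second after the job is handed in, with the robot touching nothing.
It also fails if it takes over 67 s, if anything falls off the work surface, if the arm or the gripper's body presses on something with over 40 N, if the wrist force passes 120 N, or if a joint passes its speed limit or range.

## Working session

There is one attempt and no reset: what is moved stays moved. The work goes in short steps, Python scripts to look and compute and a tool call to move; the robot and the scene stay as the last step left them, time stands still between calls to the robot, and variables do not carry over. Pictures are saved under pics/ and viewed, and the job is handed in when it is done.

Besides the shell and the picture viewer there is one more tool, called after "Call:" by a JSON object that holds its "name" and its "arguments". apply_moves: Moves the arm, as the interface text tells. Its arguments: {"type":"object","properties":{"steps":{"type":"array"}},"required":["steps"]}

```bash
ls; mkdir -p pics
python3 - <<'E'
from bench import telemetry, get_image, workorder, nets, arm
import cv2, numpy as np
print(telemetry.read_state())
for n in ["scene","top"]:
    p=get_image(n); cv2.imwrite(f"pics/{n}0.png",p["frame"])
    print(n,p["fx"],p["cx"],p["cy"],p["origin"],p["orientation"])
    for l in ["bottom_tray_center","bottom_tray_rim","middle_tray_center","top_tray_center","top_tray_divider","brush","tin","wax","scraper"]:
        print(l,[(np.round(r["xyz"]).tolist(),round(r["confidence"],2)) for r in nets.pinpoint(p,l)])
E
```

```text
pics
{'clock': 0.0, 'joints': array([-9.29349764e-01,  3.85588685e-01,  6.64037504e-03, -5.02931897e-04,
       -1.19402302e+00, -2.58619124e-01]), 'joint_vel': array([ 3.19881059e-05,  7.10609615e-05,  3.13234013e-04,  1.94520862e-04,
       -1.51849633e-03,  8.34721835e-04]), 'joint_efforts': array([ 2.81176006e-03, -3.92285335e+01,  1.88399416e+01,  4.18609634e+00,
       -4.66902566e-03,  1.89654492e-05]), 'position': array([ 233.29789634, -579.2489518 ,  252.20725843]), 'ee_rot': array([ 5.59743969e-01,  8.28664861e-01,  5.78617964e-04, -9.49994710e-04]), 'contact_force': array([0.10422725, 0.13376599, 0.43083113]), 'wrist_torque': array([ 0.01540484,  0.01233278, -0.01306459]), 'gripper_width': 85.60403345315169}
scene 388.515786597799 313.58500557616236 183.56611941660293 [1018.78686893 -271.00303721 1041.97422685] [ 0.86305548  0.42071217 -0.11821557 -0.25330139]
bottom_tray_center [([539.0, -167.0, 33.0], 0.82)]
bottom_tray_rim []
middle_tray_center [([542.0, -185.0, 94.0], 0.82)]
top_tray_center [([548.0, 146.0, 37.0], 0.72), ([335.0, 317.0, 32.0], 0.67), ([327.0, -106.0, 3
[... 231 characters left out ...]
766.0, -56.0, 5.0], 0.82)]
scraper [([498.0, 474.0, 2.0], 0.93)]
top 446.9106041825886 319.90220272714885 196.5479045921244 [ 384.63367466  131.6164673  1240.8302705 ] [-0.69566549  0.71491695 -0.04990667  0.04952383]
bottom_tray_center []
bottom_tray_rim []
middle_tray_center [([538.0, -184.0, 98.0], 0.71)]
top_tray_center [([327.0, -108.0, 33.0], 0.83), ([548.0, 151.0, 34.0], 0.74), ([338.0, 321.0, 34.0], 0.62)]
top_tray_divider [([339.0, 313.0, 58.0], 0.83), ([544.0, 149.0, 55.0], 0.82), ([328.0, -108.0, 55.0], 0.81), ([769.0, -61.0, -0.0], 0.38)]
brush [([733.0, 87.0, -1.0], 0.72)]
tin [([714.0, -260.0, 2.0], 0.91)]
wax [([768.0, -62.0, -0.0], 0.74)]
scraper [([501.0, 477.0, -0.0], 0.8)]
```

View pics/scene0.png

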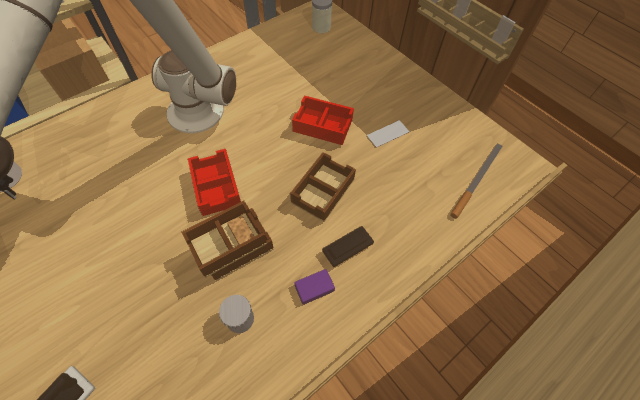

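View pics/top0.png

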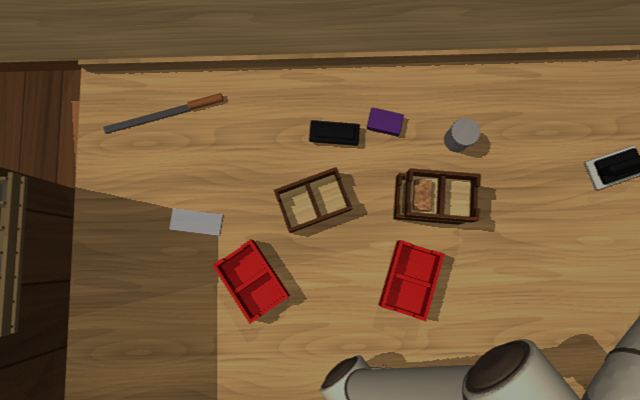

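The candidates for the empty tray in the top view are (313,200) with dark sides, red (251,281) and red (412,281). The dark one fits: it has dark sides and a pale floor, it is empty and it stands alone. The stack is at (437,196). I'll confirm this in a crop and fit the poses.

```bash
cat > h.py <<'E'
from bench import telemetry, get_image, workorder, nets, arm
import cv2, numpy as np
from scipy.spatial.transform import Rotation as R
def proj(p,P):
    P=np.atleast_2d(P); Rc=R.from_quat(p["orientation"]).as_matrix()
    c=(P-np.array(p["origin"]))@Rc
    return np.c_[p["fx"]*c[:,0]/c[:,2]+p["cx"],p["fy"]*c[:,1]/c[:,2]+p["cy"]]
def unproj(p,uv,z):
    uv=np.atleast_2d(uv).astype(float); Rc=R.from_quat(p["orientation"]).as_matrix()
    d=np.c_[(uv[:,0]-p["cx"])/p["fx"],(uv[:,1]-p["cy"])/p["fy"],np.ones(len(uv))]@Rc.T
    o=np.array(p["origin"]); return o+d*((z-o[2])/d[:,2])[:,None]
def rect(x,y,yaw,z,hx=60,hy=90):
    c,s=np.cos(yaw),np.sin(yaw)
    return np.array([[x+c*a-s*b,y+s*a+c*b,z] for a,b in [(hx,hy),(-hx,hy),(-hx,-hy),(hx,-hy)]])
def crop(p,box,k,fn,polys=[]):
    x0,y0,x1,y1=box
    im=cv2.resize(p["frame"][y0:y1,x0:x1],None,fx=k,fy=k,interpolation=cv2.INTER_CUBIC)
    for P,col in polys:
        q=((proj(p,P)-[x0,y0]+.5)*k*16).astype(int)
        cv2.polylines(im,[q.reshape(-1,1,2)],True,col,1,cv2.LINE_AA,4)
    cv2.imwrite(fn,im)
E
python3 - <<'E'
from h import *
p=get_image("top")
for l,z in [("top_tray_center",68),("middle_tray_center",128),("bottom_tray_center",68)]:
    for r in nets.outline_of(p,l):
        m=r["pixels"].astype(np.uint8)
        ys,xs=np.nonzero(m)
        c=cv2.findContours(m,cv2.RETR_EXTERNAL,cv2.CHAIN_APPROX_NONE)[0]
        c=max(c,key=cv2.contourArea).reshape(-1,2)
        w=unproj(p,c,z)[:,:2].astype(np.float32)
        print(l,round(r["confidence"],2),xs.mean().round(),ys.mean().round(),cv2.minAreaRect(w))
crop(p,(260,150,500,250),3.3,"pics/c1.png")
E
```

```text
top_tray_center 0.92 250.0 280.0 ((337.832763671875, 313.57977294921875), (181.9590606689453, 129.46734619140625), 31.957229614257812)
top_tray_center 0.89 312.0 200.0 ((542.63720703125, 148.6652069091797), (127.322998046875, 180.16221618652344), 17.976213455200195)
top_tray_center 0.72 411.0 280.0 ((329.0488586425781, -99.21269226074219), (130.34400939941406, 178.96701049804688), 71.50439453125)
middle_tray_center 0.77 441.0 195.0 ((536.7738647460938, -176.04251098632812), (191.90628051757812, 128.96566772460938), 83.65640258789062)
bottom_tray_center 0.93 406.0 202.0 ((547.01171875, -78.7835693359375), (127.11823272705078, 43.76011657714844), 3.0384621620178223)
```

View pics/c1.png

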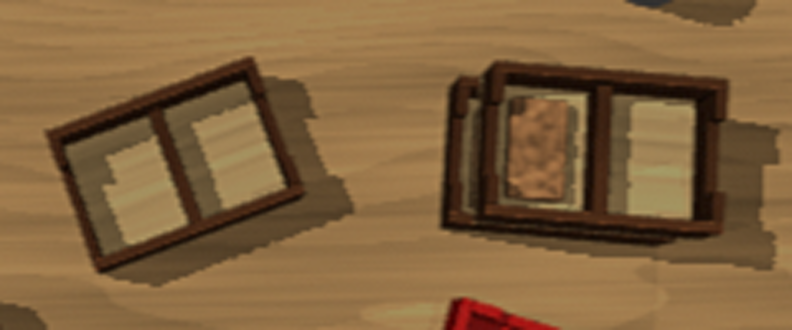

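Run:
```python
from h import *
from scipy.optimize import least_squares
p=get_image("top")
def fit(name,pts,z,idx=None):
    uv=np.array(pts)/3.3-.5+[260,150]
    w=unproj(p,uv,z); print(name,w[:,:2].round().tolist())
    # pts order: (+x,+y),(-x,+y),(-x,-y),(+x,-y)
    f=lambda q:(proj(p,rect(q[0],q[1],q[2],z))[:len(uv)]-uv).ravel()
    s=least_squares(f,[540,w[:,1].mean(),0]); print(s.x.round(3),abs(s.fun).max().round(2)); return s.x
t=fit("top",[(47,131),(99,271),(302,193),(252,58)],68)
m=fit("mid",[(493,63),(483,218),(720,235),(727,80)],128)
b=fit("bot",[(455,77),(443,228)],68)
crop(p,(260,150,500,250),3.3,"pics/c2.png",[(rect(*t,68),(0,255,0)),(rect(*m,128),(0,255,0)),(rect(*b,68),(255,255,0))])
s=get_image("scene")
crop(s,(175,140,365,285),4,"pics/c3.png",[(rect(*t,68),(0,255,0)),(rect(*m,128),(0,255,0)),(rect(*b,68),(255,255,0))])
```

```text
top [[574.0, 251.0], [460.0, 211.0], [518.0, 47.0], [629.0, 84.0]]
[5.45347e+02 1.48216e+02 3.30000e-01] 1.43
mid [[608.0, -99.0], [488.0, -85.0], [471.0, -263.0], [589.0, -277.0]]
[ 5.39055e+02 -1.80910e+02 -1.06000e-01] 0.46
bot [[609.0, -80.0], [487.0, -64.0]]
[ 5.36355e+02 -1.61124e+02 -1.29000e-01] 0.6
```

View pics/c2.png

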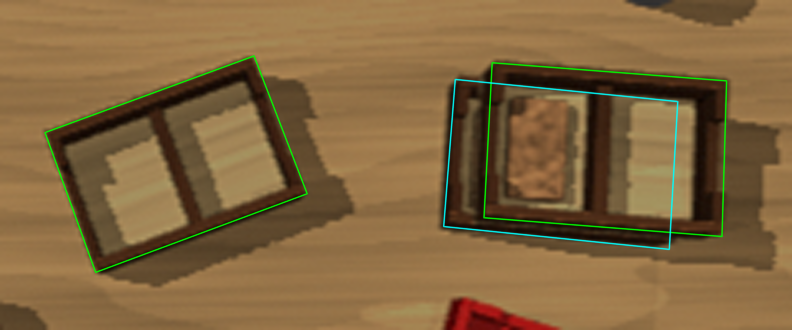

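View pics/c3.png

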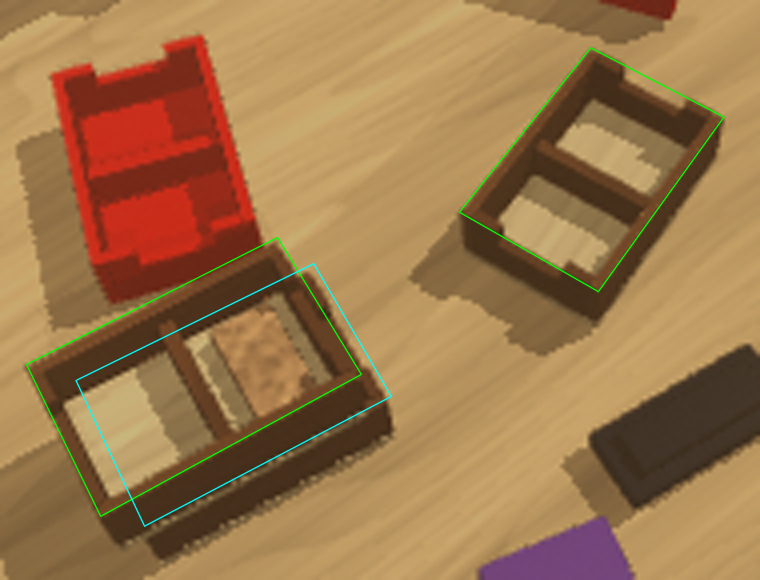

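```bash
cat >> h.py <<'E'
def plan(pos,ang):
    """shift (cm, tool axes) and turn to put TCP at pos, tool z down, tool x at world angle ang (mod pi)"""
    s=telemetry.read_state(); R0=R.from_quat(s["ee_rot"]); M=R0.as_matrix()
    d=M.T@(np.array(pos)-s["position"])/10
    best=None
    for a in (ang,ang+np.pi):
        x=np.array([np.cos(a),np.sin(a),0]);z=np.array([0,0,-1.]);T=np.c_[x,np.cross(z,x),z]
        rv=(R0.inv()*R.from_matrix(T)).as_rotvec()
        if best is None or np.linalg.norm(rv)<np.linalg.norm(best): best=rv
    print("t",s["clock"],"pos",s["position"].round(1),"F",s["contact_force"].round(2),"w",s["gripper_width"].round(1))
    print("shift",d.round(3),"rot",best.round(4))
E
python3 - <<'E'
from h import *
yaw=-0.11; y=np.array([-np.sin(yaw),np.cos(yaw)])
q=np.array([539,-181])-45*y
print(q); plan([*q,200],yaw+np.pi/2)
E
```

```text
[ 534.05997646 -225.72802441]Traceback (most recent call last):
  File "<stdin>", line 4, in <module>
  File "h.py", line 31, in plan
    print("t",s["clock"],"pos",s["position"].round(1),"F",s["contact_force"].round(2),"w",s["gripper_width"].round(1))
                                                                                          ^^^^^^^^^^^^^^^^^^^^^^^^
AttributeError: 'float' object has no attribute 'round'
```

```bash
sed -i 's/s\["gripper_width"\].round(1)/round(s["gripper_width"],1)/' h.py
python3 - <<'E'
from h import *
yaw=-0.11; y=np.array([-np.sin(yaw),np.cos(yaw)])
q=np.array([539,-181])-45*y
print(q); plan([*q,200],yaw+np.pi/2)
E
```

```text
[ 534.05997646 -225.72802441]
t 1.3 pos [ 233.5 -579.7  253.3] F [ 0.49 -0.73 -0.74] w 85.3
shift [21.61  41.107  5.33 ] rot [-0.      0.      0.4928]
```

Call:
{"name": "apply_moves", "arguments": {"steps": [{"hand": 0,"xyz": [21.61,41.11,0],"delta_rot": [0,0,0.493]},{"hand": 0,"xyz": [21.61,41.11,0],"delta_rot": [0,0,0.493]},{"hand": 0,"xyz": [21.61,41.11,0],"delta_rot": [0,0,0.493]},{"hand": 0,"xyz": [21.61,41.11,0],"delta_rot": [0,0,0.493]},{"hand": 0,"xyz": [21.61,41.11,0],"delta_rot": [0,0,0.493]},{"hand": 0,"xyz": [21.61,41.11,0],"delta_rot": [0,0,0.493]},{"hand": 0,"xyz": [21.61,41.11,2],"delta_rot": [0,0,0.493]},{"hand": 0,"xyz": [21.61,41.11,5.3],"delta_rot": [0,0,0.493]},{"hand": 0,"xyz": [21.61,41.11,5.3],"delta_rot": [0,0,0.493]},{"hand": 0,"xyz": [21.61,41.11,5.3],"delta_rot": [0,0,0.493]},{"hand": 0,"xyz": [21.61,41.11,5.3],"delta_rot": [0,0,0.493]},{"hand": 0,"xyz": [21.61,41.11,5.3],"delta_rot": [0,0,0.493]}]}}

```text
clock: 2.3
position: [535.9, -222.7, 199.3]
ee_rot: [0.744, 0.668, -0.0, -0.0]
contact_force: [0.2, -0.6, 0.2]
gripper_width: 0.7
```

Call:
{"name": "apply_moves", "arguments": {"steps": [{"hand": 0,"xyz": [0,0,0],"delta_rot": [0,0,0]},{"hand": 0,"xyz": [0,0,0],"delta_rot": [0,0,0]},{"hand": 0,"xyz": [0,0,0],"delta_rot": [0,0,0]}]}}

```text
clock: 2.55
position: [533.9, -226.0, 200.5]
ee_rot: [0.745, 0.667, -0.0, 0.0]
contact_force: [-0.7, -0.7, -0.0]
gripper_width: -0.5
```

Run:
```python
from h import *
yaw=-0.11; y=np.array([-np.sin(yaw),np.cos(yaw)])
q=np.array([539,-181])-45*y
p=get_image("wrist"); cv2.imwrite("pics/w1.png",p["frame"]); print(p["origin"],p["orientation"])
plan([*q,107],yaw+np.pi/2)
for l in ["middle_tray_center","bottom_tray_center"]:
  print(l,[(np.round(r["xyz"],1).tolist(),round(r["confidence"],2)) for r in nets.pinpoint(p,l)])
```

```text
[ 466.6156528  -218.53485186  321.39655931] [0.73833608 0.66107152 0.08926803 0.09937556]
t 2.6 pos [ 533.7 -226.4  200.7] F [0.36 0.52 0.05] w -0.1
shift [0.076 0.025 9.374] rot [ 0.0004  0.0002 -0.001 ]
middle_tray_center [([540.0, -184.1, 95.8], 0.91)]
bottom_tray_center []
```

View pics/w1.png

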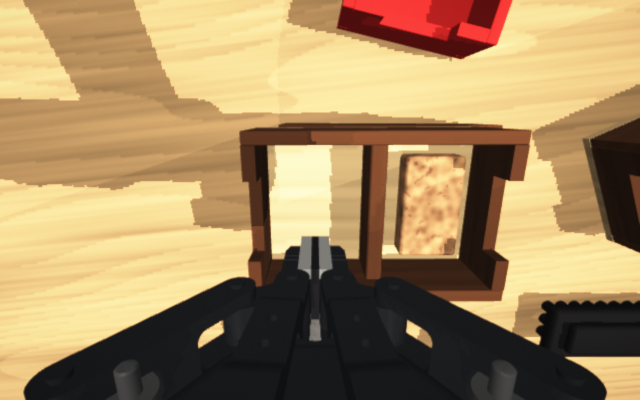

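Wrist view: the shut fingertips (315,250) are over the empty right cell (265–365) and the divider is at 365–385. I'll descend and push.

Call:
{"name": "apply_moves", "arguments": {"steps": [{"hand": 0,"xyz": [0,0,3],"delta_rot": [0,0,0]},{"hand": 0,"xyz": [0,0,6],"delta_rot": [0,0,0]},{"hand": 0,"xyz": [0,0,8],"delta_rot": [0,0,0]},{"hand": 0,"xyz": [0,0,9.2],"delta_rot": [0,0,0]},{"hand": 0,"xyz": [0,0,9.2],"delta_rot": [0,0,0]},{"hand": 0,"xyz": [0,0,9.2],"delta_rot": [0,0,0]}]}}

```text
clock: 3.2
position: [533.7, -226.6, 108.5]
ee_rot: [0.745, 0.667, -0.0, -0.0]
contact_force: [0.3, -0.4, 0.2]
gripper_width: -0.1
```

Run:
```python
from h import *
p=get_image("wrist"); cv2.imwrite("pics/w2.png",p["frame"])
s=telemetry.read_state(); print(s["position"],s["contact_force"])
print(R.from_quat(s["ee_rot"]).as_matrix().round(3))
```

```text
[ 534.43536708 -226.60737686  109.36843039] [ 0.31614796  0.12726494 -0.42168787]
[[ 0.111  0.994  0.002]
 [ 0.994 -0.111 -0.001]
 [-0.     0.002 -1.   ]]
```

View pics/w2.png

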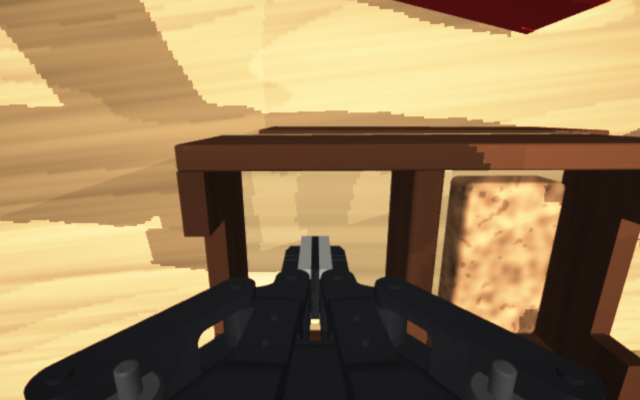

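Call:
{"name": "apply_moves", "arguments": {"steps": [{"hand": 0,"xyz": [1.5,0,0],"delta_rot": [0,0,0]},{"hand": 0,"xyz": [2.0,0,0],"delta_rot": [0,0,0]},{"hand": 0,"xyz": [2.3,0,0],"delta_rot": [0,0,0]},{"hand": 0,"xyz": [2.7,0,0],"delta_rot": [0,0,0]},{"hand": 0,"xyz": [3.1,0,0],"delta_rot": [0,0,0]},{"hand": 0,"xyz": [3.5,0,0],"delta_rot": [0,0,0]},{"hand": 0,"xyz": [3.9,0,0],"delta_rot": [0,0,0]},{"hand": 0,"xyz": [4.3,0,0],"delta_rot": [0,0,0]}]}}

```text
clock: 3.92
position: [539.1, -183.0, 108.7]
ee_rot: [0.745, 0.667, 0.0, 0.0]
contact_force: [-0.4, -5.1, 3.6]
gripper_width: -0.2
```

Call:
{"name": "apply_moves", "arguments": {"steps": [{"hand": 0,"xyz": [0.4,0,0],"delta_rot": [0,0,0]},{"hand": 0,"xyz": [0.8,0,0],"delta_rot": [0,0,0]},{"hand": 0,"xyz": [1.2,0,0],"delta_rot": [0,0,0]},{"hand": 0,"xyz": [1.6,0,0],"delta_rot": [0,0,0]},{"hand": 0,"xyz": [2.0,0,0],"delta_rot": [0,0,0]}]}}

```text
clock: 4.33
position: [540.9, -162.6, 108.2]
ee_rot: [0.745, 0.667, -0.0, -0.0]
contact_force: [-0.0, -3.9, 2.6]
gripper_width: 0.1
```

Run:
```python
from h import *
p=get_image("top"); s=telemetry.read_state(); print(s["clock"],s["position"],s["contact_force"])
crop(p,(380,150,500,240),6,"pics/c4.png")
p=get_image("wrist"); cv2.imwrite("pics/w3.png",p["frame"])
s=telemetry.read_state(); print(s["clock"],s["position"],s["contact_force"])
```

```text
4.3833 [ 540.89461048 -161.90794868  107.92699595] [-0.40708468 -1.74471621 -0.18755515]
4.4333 [ 540.64381892 -161.9984222   107.65570938] [ 0.27294436  2.0176929  -0.22065033]
```

View pics/c4.png

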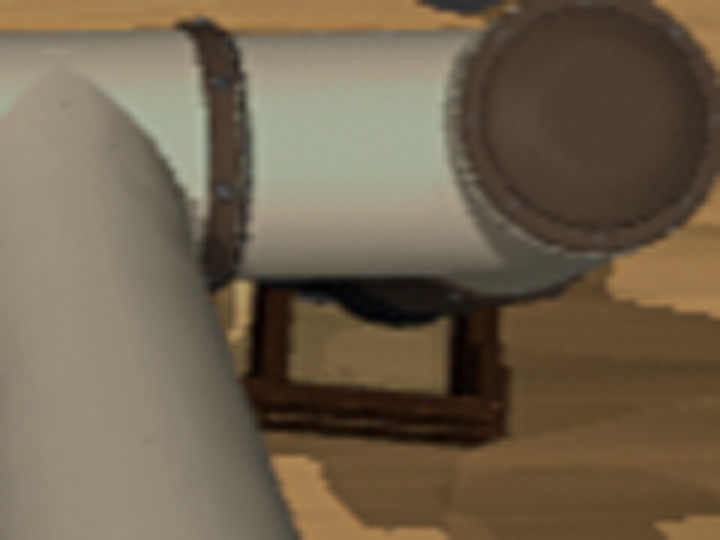

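View pics/w3.png

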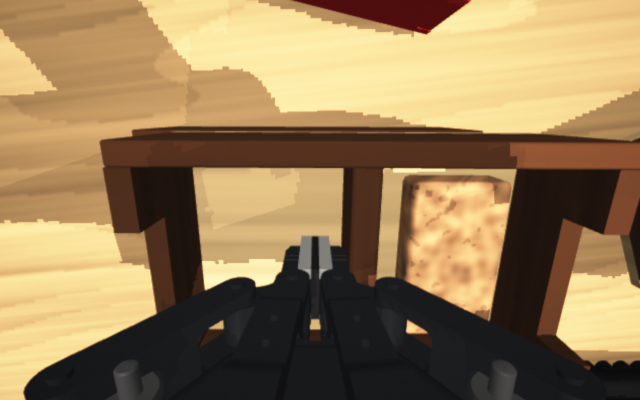

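Call:
{"name": "apply_moves", "arguments": {"steps": [{"hand": 0,"xyz": [0.4,0,0],"delta_rot": [0,0,0]},{"hand": 0,"xyz": [0.8,0,0],"delta_rot": [0,0,0]},{"hand": 0,"xyz": [1.2,0,0],"delta_rot": [0,0,0]},{"hand": 0,"xyz": [1.5,0,0],"delta_rot": [0,0,0]}]}}

```text
clock: 4.77
position: [542.5, -147.7, 108.3]
ee_rot: [0.745, 0.667, -0.0, -0.0]
contact_force: [-0.3, -2.0, 1.7]
gripper_width: 0.1
```

Call:
{"name": "apply_moves", "arguments": {"steps": [{"hand": 0,"xyz": [0.15,0,0],"delta_rot": [0,0,0]},{"hand": 0,"xyz": [0.3,0,0],"delta_rot": [0,0,0]}]}}

```text
clock: 4.93
position: [542.9, -144.6, 107.9]
ee_rot: [0.745, 0.667, 0.0, -0.0]
contact_force: [-0.2, -0.2, -0.6]
gripper_width: 0.4
```

Call:
{"name": "apply_moves", "arguments": {"steps": [{"hand": 0,"xyz": [0.15,0,0],"delta_rot": [0,0,0]},{"hand": 0,"xyz": [0.3,0,0],"delta_rot": [0,0,0]}]}}

```text
clock: 5.1
position: [543.2, -142.0, 108.0]
ee_rot: [0.745, 0.667, -0.0, -0.0]
contact_force: [-0.3, -0.9, -0.1]
gripper_width: 0.1
```

Call:
{"name": "apply_moves", "arguments": {"steps": [{"hand": 0,"xyz": [0.15,0,0],"delta_rot": [0,0,0]},{"hand": 0,"xyz": [0.3,0,0],"delta_rot": [0,0,0]}]}}

```text
clock: 5.27
position: [543.5, -139.2, 108.1]
ee_rot: [0.745, 0.667, -0.0, -0.0]
contact_force: [-0.6, -2.8, -1.4]
gripper_width: -0.3
```

Call:
{"name": "apply_moves", "arguments": {"steps": [{"hand": 0,"xyz": [0.15,0,0],"delta_rot": [0,0,0]},{"hand": 0,"xyz": [0.3,0,0],"delta_rot": [0,0,0]}]}}

```text
clock: 5.43
position: [543.9, -136.3, 108.1]
ee_rot: [0.745, 0.667, -0.0, -0.0]
contact_force: [0.6, -2.1, -1.0]
gripper_width: -0.0
```

Run:
```python
from h import *
p=get_image("scene"); s=telemetry.read_state(); print(s["clock"],s["position"],s["contact_force"])
crop(p,(175,180,305,285),6,"pics/c5.png")
p=get_image("wrist"); cv2.imwrite("pics/w4.png",p["frame"])
s=telemetry.read_state(); print(s["clock"],s["position"],s["contact_force"])
```

```text
5.4833 [ 543.94087342 -136.02657978  108.20049164] [-0.41215685 -2.43255386 -1.8552908 ]
5.5333 [ 543.90867863 -136.15457268  108.24914008] [ 0.21938178 -2.23068678 -1.70510643]
```

View pics/c5.png

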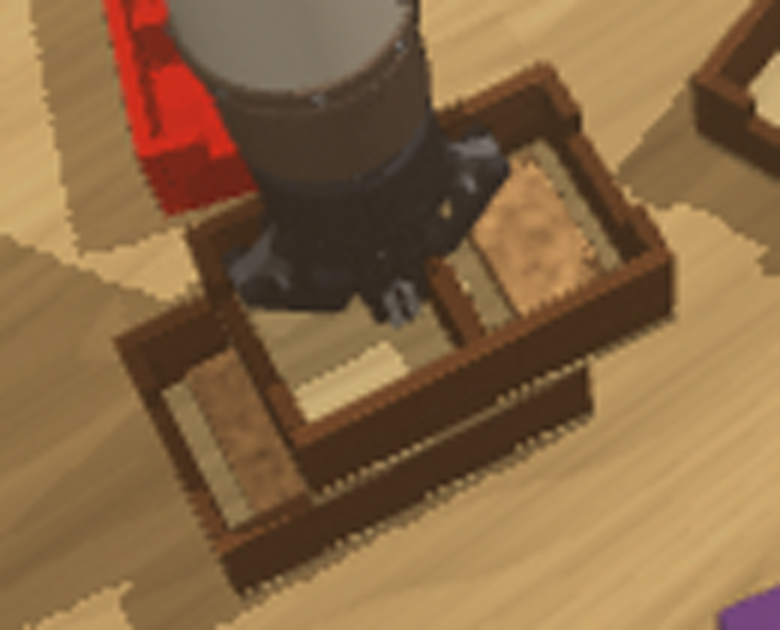

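View pics/w4.png

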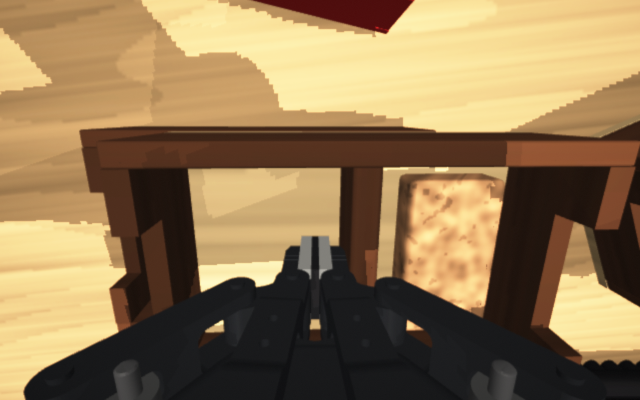

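```bash
cat >> h.py <<'E'
from scipy.optimize import least_squares
def fitpts(p,uv,idx,z,x0):
    f=lambda q:(proj(p,rect(q[0],q[1],q[2],z))[idx]-uv).ravel()
    s=least_squares(f,x0); print(s.x.round(3),"res",abs(s.fun).max().round(2)); return s.x
E
python3 - <<'E'
from h import *
p=get_image("scene")
C=lambda a:np.array(a)/6-.5+[175,180]
m=fitpts(p,C([(672,257),(548,65),(190,232),(305,448)]),[0,1,2,3],128,[540,-120,-.1])
b=fitpts(p,C([(115,342),(222,548)]),[2,3],68,[537,-161,-.1])
crop(p,(175,180,305,285),6,"pics/c6.png",[(rect(*m,128),(0,255,0)),(rect(*b,68),(255,255,0)),(rect(537,-161,-.11,68),(255,0,255))])
y=np.array([-np.sin(m[2]),np.cos(m[2])]); print((m[:2]-b[:2])@y)
E
```

```text
[ 5.48571e+02 -1.14833e+02 -1.26000e-01] res 1.66
[ 5.36640e+02 -1.60815e+02 -9.50000e-02] res 0.77
47.11464135022729
```

View pics/c6.png

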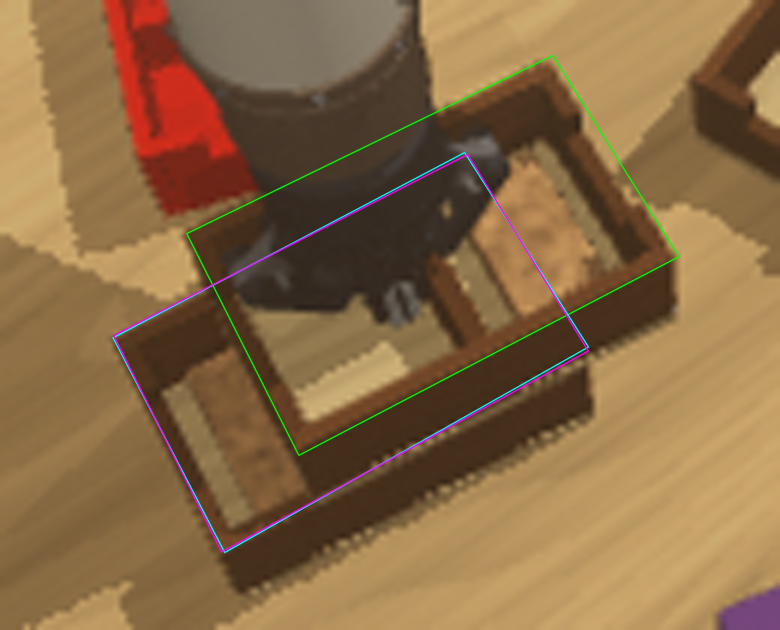

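Call:
{"name": "apply_moves", "arguments": {"steps": [{"hand": 0,"xyz": [0.1,0,0],"delta_rot": [0,0,0]},{"hand": 0,"xyz": [0.1,0,0],"delta_rot": [0,0,0]},{"hand": 0,"xyz": [0.1,0,0],"delta_rot": [0,0,0]}]}}

```text
clock: 5.83
position: [544.0, -135.3, 108.3]
ee_rot: [0.745, 0.667, -0.0, -0.0]
contact_force: [-0.8, -1.8, -1.6]
gripper_width: -0.0
```

Call:
{"name": "apply_moves", "arguments": {"steps": [{"hand": 0,"xyz": [0.1,0,0],"delta_rot": [0,0,0]},{"hand": 0,"xyz": [0.1,0,0],"delta_rot": [0,0,0]},{"hand": 0,"xyz": [0.1,0,0],"delta_rot": [0,0,0]}]}}

```text
clock: 6.08
position: [544.2, -134.2, 108.3]
ee_rot: [0.745, 0.667, -0.0, -0.0]
contact_force: [-1.1, -2.0, -1.3]
gripper_width: 0.0
```

Call:
{"name": "apply_moves", "arguments": {"steps": [{"hand": 0,"xyz": [0.1,0,0],"delta_rot": [0,0,0]},{"hand": 0,"xyz": [0.1,0,0],"delta_rot": [0,0,0]},{"hand": 0,"xyz": [0.1,0,0],"delta_rot": [0,0,0]}]}}

```text
clock: 6.33
position: [544.3, -133.2, 108.3]
ee_rot: [0.745, 0.667, -0.0, -0.0]
contact_force: [-1.9, -2.5, -0.6]
gripper_width: 0.1
```

Call:
{"name": "apply_moves", "arguments": {"steps": [{"hand": 0,"xyz": [0.1,0,0],"delta_rot": [0,0,0]},{"hand": 0,"xyz": [0.1,0,0],"delta_rot": [0,0,0]},{"hand": 0,"xyz": [0.1,0,0],"delta_rot": [0,0,0]}]}}

```text
clock: 6.58
position: [544.4, -132.2, 108.3]
ee_rot: [0.745, 0.667, 0.0, -0.0]
contact_force: [-0.6, -1.4, -1.2]
gripper_width: 0.0
```

Call:
{"name": "apply_moves", "arguments": {"steps": [{"hand": 0,"xyz": [0.1,0,0],"delta_rot": [0,0,0]},{"hand": 0,"xyz": [0.1,0,0],"delta_rot": [0,0,0]},{"hand": 0,"xyz": [0.1,0,0],"delta_rot": [0,0,0]}]}}

```text
clock: 6.83
position: [544.6, -131.2, 108.3]
ee_rot: [0.745, 0.667, 0.0, 0.0]
contact_force: [-0.7, -2.5, 0.1]
gripper_width: -0.2
```

Run:
```python
from h import *
p=get_image("scene"); s=telemetry.read_state(); print(s["clock"],s["position"],s["contact_force"])
m0=(548.571,-114.833,-.126);b0=(536.64,-160.815,-.095)
crop(p,(175,180,305,285),6,"pics/c7.png",[(rect(*m0,128),(0,255,0)),(rect(*b0,68),(255,255,0))])
```

```text
6.8833 [ 544.57419384 -131.25835939  108.34478373] [-0.86945844 -2.18942704 -0.50828056]
```

View pics/c7.png

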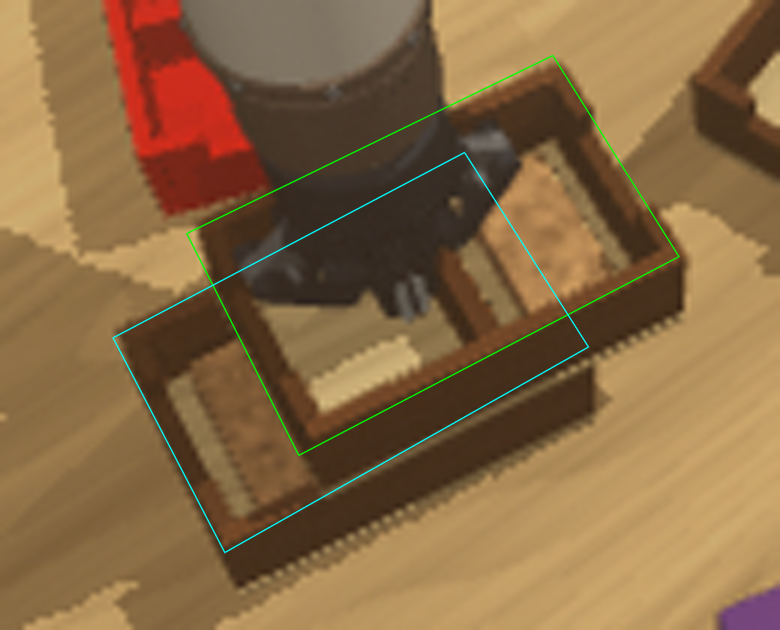

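```bash
cat > reg.py <<'E'
from h import *
def shift(a,b,box,k):
    """translation of b relative to a in native px by template match"""
    x0,y0,x1,y1=box; t=a[y0:y1,x0:x1]; m=18
    r=cv2.matchTemplate(b[y0-m:y1+m,x0-m:x1+m],t,cv2.TM_CCOEFF_NORMED)
    _,v,_,l=cv2.minMaxLoc(r); return (np.array(l)-m)/k,round(v,3)
E
python3 - <<'E'
from reg import *
p=get_image("scene"); crop(p,(175,180,305,285),6,"pics/c8.png"); b=cv2.imread("pics/c8.png"); a=cv2.imread("pics/c5.png")
for n,bx in [("bot corner",(100,320,260,420)),("bot near corner",(190,500,290,600)),("bot +y lower corner",(540,370,640,440)),("mid",(500,60,700,340)),("static red",(100,150,190,230))]:
    print(n,shift(a,b,bx,6))
# px per mm along y
for z in (68,128): print(proj(p,[[537,-240,z],[537.5,-235,z]]))
E
```

```text
bot corner (array([ 0.33333333, -1.16666667]), 0.956)
bot near corner (array([ 0., -1.]), 0.926)
bot +y lower corner (array([1., 0.]), 0.977)
mid (array([ 1.5       , -0.33333333]), 0.965)
static red (array([0., 0.]), 0.993)
[[207.45630156 253.37775962]
 [209.19995317 252.43109143]]
[[202.20403458 244.24213574]
 [204.0452831  243.26051013]]
```

Call:
{"name": "apply_moves", "arguments": {"steps": [{"hand": 0,"xyz": [-0.6,0,0],"delta_rot": [0,0,0]},{"hand": 0,"xyz": [-1.0,0,0],"delta_rot": [0,0,0]},{"hand": 0,"xyz": [-1.0,0,-4],"delta_rot": [0,0,0]},{"hand": 0,"xyz": [-1.0,0,-8],"delta_rot": [0,0,0]},{"hand": 0,"xyz": [-1.0,0,-12],"delta_rot": [0,0,0]},{"hand": 0,"xyz": [-1.0,0,-12],"delta_rot": [0,0,0]}]}}

```text
clock: 7.43
position: [548.2, -142.2, 237.8]
ee_rot: [0.744, 0.668, 0.006, 0.007]
contact_force: [0.7, 0.1, 0.8]
gripper_width: -0.1
```

Run:
```python
from h import *
plan([546,148,200],0.33+np.pi/2)
p=get_image("wrist"); cv2.imwrite("pics/w5.png",p["frame"])
np.save("pics/w5.npy",p,allow_pickle=True)
```

```text
t 7.4333 pos [ 548.2 -142.2  237.8] F [0.71 0.06 0.77] w -0.1
shift [28.826 -3.433  3.707] rot [ 0.0181  0.0045 -0.4387]
```

View pics/w5.png

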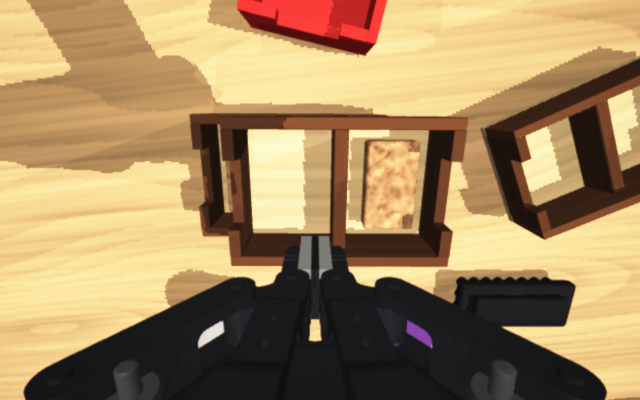

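Call:
{"name": "apply_moves", "arguments": {"steps": [{"hand": 1,"xyz": [28.8,-3.4,2],"delta_rot": [0,0,-0.439]},{"hand": 1,"xyz": [28.8,-3.4,2],"delta_rot": [0,0,-0.439]},{"hand": 1,"xyz": [28.8,-3.4,2],"delta_rot": [0,0,-0.439]},{"hand": 1,"xyz": [28.8,-3.4,2],"delta_rot": [0,0,-0.439]},{"hand": 1,"xyz": [28.8,-3.4,2],"delta_rot": [0,0,-0.439]},{"hand": 1,"xyz": [28.8,-3.4,2],"delta_rot": [0,0,-0.439]},{"hand": 1,"xyz": [28.8,-3.4,2],"delta_rot": [0,0,-0.439]},{"hand": 1,"xyz": [28.8,-3.4,2],"delta_rot": [0,0,-0.439]},{"hand": 1,"xyz": [28.8,-3.4,2],"delta_rot": [0,0,-0.439]},{"hand": 1,"xyz": [28.8,-3.4,2],"delta_rot": [0,0,-0.439]},{"hand": 1,"xyz": [28.8,-3.4,2],"delta_rot": [0,0,-0.439]}]}}

```text
clock: 8.4
position: [541.1, 147.8, 207.9]
ee_rot: [0.582, 0.813, -0.0, -0.0]
contact_force: [-0.3, 0.0, -0.2]
gripper_width: 85.4
```

Run:
```python
from h import *
plan([546,148,200],0.33+np.pi/2)
p=get_image("top"); crop(p,(380,150,500,240),6,"pics/c9.png")
m0=(546.5,-114,-.11);b0=(536.64,-160.815,-.11)
cv2.imwrite("pics/t9.png",p["frame"])
s=get_image("scene"); crop(s,(175,180,305,285),6,"pics/c10.png")
cv2.imwrite("pics/s10.png",s["frame"])
w=get_image("wrist"); cv2.imwrite("pics/w6.png",w["frame"])
for l in ["top_tray_divider","top_tray_center"]:
  print(l,[(np.round(r["xyz"],1).tolist(),round(r["confidence"],2)) for r in nets.pinpoint(w,l)])
```

```text
t 8.4 pos [541.1 147.8 207.9] F [-0.33  0.02 -0.21] w 85.4
shift [-0.137  0.467  0.791] rot [-0.0008 -0.0001 -0.0025]
top_tray_divider [([339.1, 315.8, 53.6], 0.91), ([547.0, 150.3, 52.9], 0.62)]
top_tray_center [([337.7, 317.5, 32.2], 0.9), ([546.9, 148.7, 38.6], 0.79)]
```

View pics/c9.png

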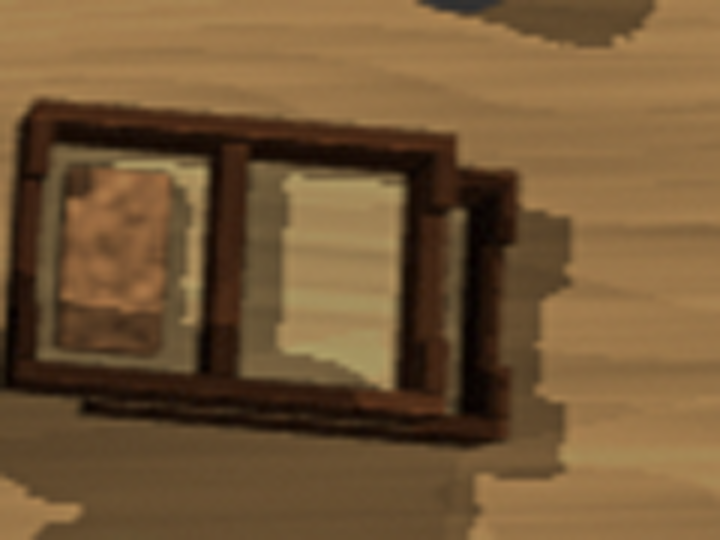

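View pics/c10.png

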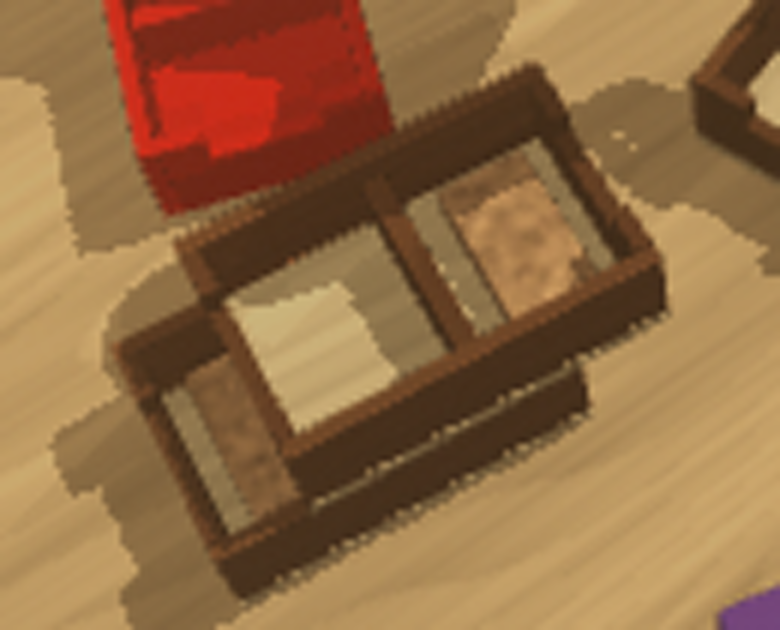

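View pics/w6.png

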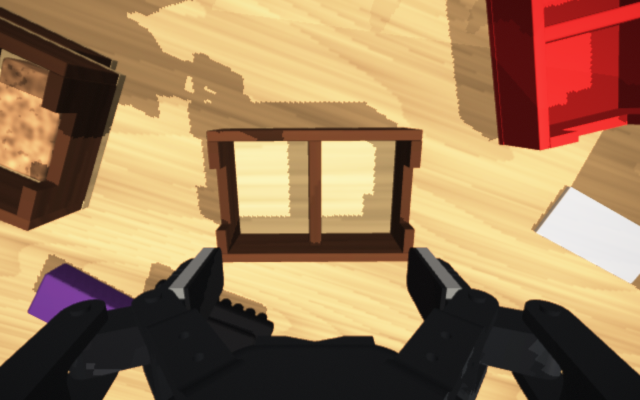

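Run:
```python
from reg import *
a=cv2.imread("pics/c7.png");a=cv2.imread("pics/c8.png"); b=cv2.imread("pics/c10.png"); c=cv2.imread("pics/c5.png")
for n,bx in [("bot corner",(100,320,180,420)),("bot near corner",(190,500,290,600)),("bot +y lower corner",(540,370,640,440)),("mid",(560,200,700,340)),("midcorner",(260,380,340,500)),("static red",(100,150,190,230))]:
    print(n,shift(a,b,bx,6),shift(c,b,bx,6))
p=get_image("top")
def C6(pts): return np.array(pts)/6-.5+[380,150]
m=fitpts(p,C6([(30,100),(5,388),(445,413),(457,133)]),[0,1,2,3],128,[540,-120,-.1])
bb=fitpts(p,C6([(505,440),(518,172)]),[2,3],68,[537,-161,-.1])
crop(p,(380,150,500,240),6,"pics/c11.png",[(rect(*m,128),(0,255,0)),(rect(*bb,68),(255,255,0)),(rect(537,-161,-.11,68),(255,0,255))])
y=np.array([-np.sin(m[2]),np.cos(m[2])]); print((m[:2]-bb[:2])@y)
```

```text
bot corner (array([-0.33333333,  2.16666667]), 0.922) (array([-0.16666667,  1.        ]), 0.929)
bot near corner (array([-0.16666667,  2.16666667]), 0.901) (array([-0.16666667,  1.        ]), 0.942)
bot +y lower corner (array([-1.66666667,  0.33333333]), 0.97) (array([-0.66666667,  0.33333333]), 0.971)
mid (array([-3. ,  0.5]), 0.931) (array([-1.5       ,  0.16666667]), 0.966)
midcorner (array([-3.        ,  2.83333333]), 0.835) (array([-1.66666667,  1.5       ]), 0.927)
static red (array([0., 0.]), 0.998) (array([0., 0.]), 0.995)
[ 5.45976e+02 -1.19580e+02 -1.04000e-01] res 1.11
[ 5.40952e+02 -1.64832e+02 -1.21000e-01] res 0.05
45.528896209441804
```

View pics/c11.png

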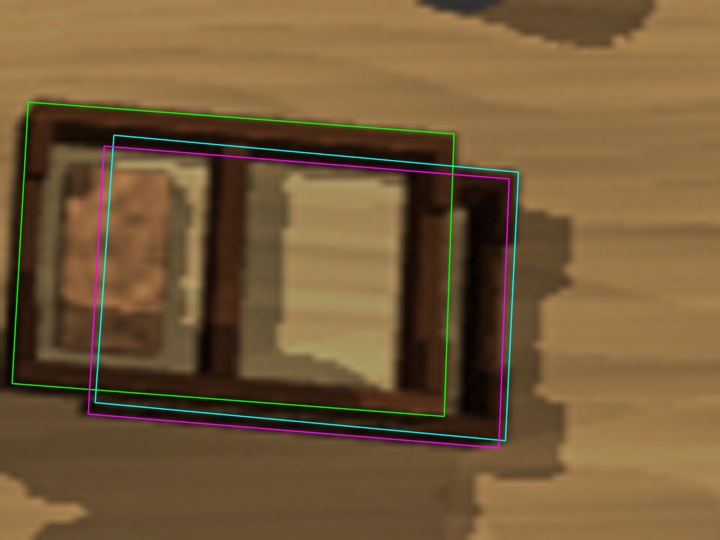

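Run:
```python
from h import *
p=np.load("pics/w5.npy",allow_pickle=True).item()
print(p["fx"],p["origin"],p["orientation"])
m=(546,-119.6,-.104);b=(541,-164.8,-.115)
crop(p,(180,95,340,275),3.3,"pics/w5b.png",[(rect(*m,128),(0,255,0)),(rect(*b,68),(255,255,0))])
crop(p,(180,95,340,275),3.3,"pics/w5c.png")
```

```text
307.85392157255836 [ 478.67429685 -134.54888386  357.45634556] [0.73690671 0.66075462 0.0953409  0.10621652]
```

View pics/w5b.png

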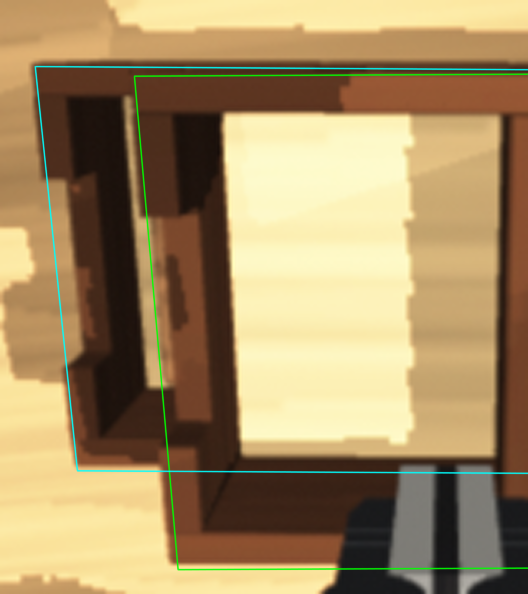

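Call:
{"name": "apply_moves", "arguments": {"steps": [{"hand": 1,"xyz": [-0.05,0.45,4],"delta_rot": [0,0,0]},{"hand": 1,"xyz": [-0.05,0.45,8],"delta_rot": [0,0,0]},{"hand": 1,"xyz": [-0.05,0.45,11],"delta_rot": [0,0,0]},{"hand": 1,"xyz": [-0.05,0.45,13.5],"delta_rot": [0,0,0]},{"hand": 1,"xyz": [-0.05,0.45,15.2],"delta_rot": [0,0,0]},{"hand": 1,"xyz": [-0.05,0.45,15.2],"delta_rot": [0,0,0]},{"hand": 1,"xyz": [-0.05,0.45,15.2],"delta_rot": [0,0,0]}]}}

```text
clock: 9.28
position: [545.7, 149.3, 55.9]
ee_rot: [0.582, 0.813, -0.001, -0.0]
contact_force: [-0.1, 0.8, 1.5]
gripper_width: 85.6
```

Run:
```python
from h import *
plan([546,149,46],0.33+np.pi/2)
w=get_image("wrist"); cv2.imwrite("pics/w7.png",w["frame"])
```

```text
t 9.2833 pos [545.7 149.3  55.9] F [-0.12  0.83  1.54] w 85.6
shift [-0.037  0.019  0.989] rot [-0.0016  0.0006 -0.0014]
```

View pics/w7.png

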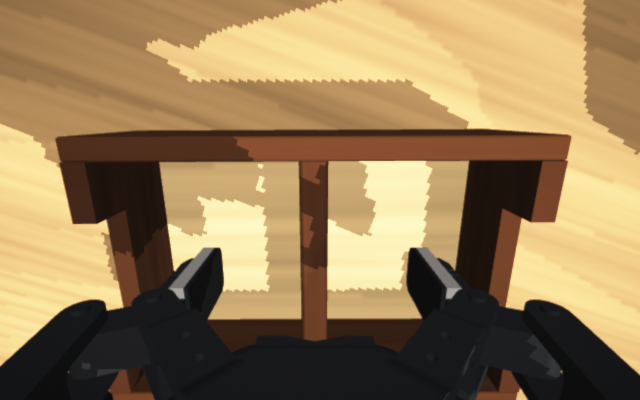

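Call:
{"name": "apply_moves", "arguments": {"steps": [{"hand": 1,"xyz": [0,0,0.9],"delta_rot": [0,0,0]},{"hand": 1,"xyz": [0,0,0.9],"delta_rot": [0,0,0]},{"hand": 0,"xyz": [0,0,0.9],"delta_rot": [0,0,0]},{"hand": 0,"xyz": [0,0,0.9],"delta_rot": [0,0,0]},{"hand": 0,"xyz": [0,0,0.9],"delta_rot": [0,0,0]},{"hand": 0,"xyz": [0,0,0.9],"delta_rot": [0,0,0]},{"hand": 0,"xyz": [0,0,0.9],"delta_rot": [0,0,0]},{"hand": 0,"xyz": [0,0,0.9],"delta_rot": [0,0,0]},{"hand": 0,"xyz": [0,0,0.9],"delta_rot": [0,0,0]},{"hand": 0,"xyz": [0,0,0.9],"delta_rot": [0,0,0]},{"hand": 0,"xyz": [0,0,0.9],"delta_rot": [0,0,0]}]}}

```text
clock: 10.25
position: [545.9, 149.8, 47.6]
ee_rot: [0.582, 0.813, 0.0, 0.0]
contact_force: [-0.6, 0.3, 2.4]
gripper_width: 11.2
```

Call:
{"name": "apply_moves", "arguments": {"steps": [{"hand": 0,"xyz": [0,0,-1],"delta_rot": [0,0,0]},{"hand": 0,"xyz": [0,0,-3],"delta_rot": [0,0,0]},{"hand": 0,"xyz": [0,0,-6],"delta_rot": [0,0,0]},{"hand": 0,"xyz": [0,0,-9],"delta_rot": [0,0,0]},{"hand": 0,"xyz": [0,0,-12],"delta_rot": [0,0,0]},{"hand": 0,"xyz": [0,0,-14],"delta_rot": [0,0,0]},{"hand": 0,"xyz": [0,0,-15],"delta_rot": [0,0,0]},{"hand": 0,"xyz": [0,0,-15],"delta_rot": [0,0,0]},{"hand": 0,"xyz": [0,0,-15],"delta_rot": [0,0,0]}]}}

```text
clock: 11.0
position: [544.9, 149.5, 196.4]
ee_rot: [0.582, 0.813, -0.0, -0.001]
contact_force: [-0.7, 0.3, -2.9]
gripper_width: 10.8
```

Run:
```python
from h import *
plan([546,149,200],-.112+np.pi/2)
w=get_image("wrist"); cv2.imwrite("pics/w8.png",w["frame"])
s=get_image("scene"); cv2.imwrite("pics/s8.png",s["frame"])
```

```text
t 11.0 pos [544.9 149.5 196.4] F [-0.66  0.31 -2.93] w 10.8
shift [-0.086  0.09  -0.36 ] rot [-1.800e-03 -3.000e-04  4.401e-01]
```

View pics/w8.png

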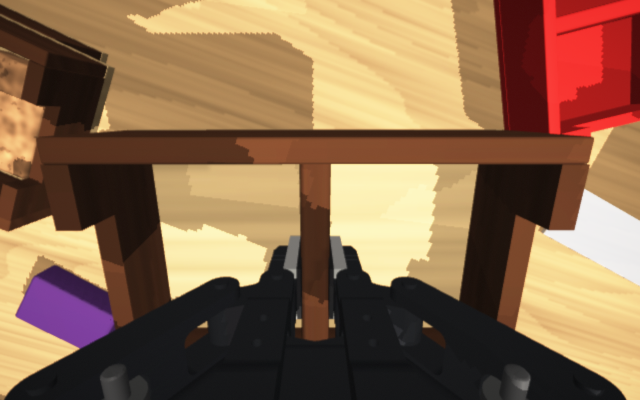

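View pics/s8.png

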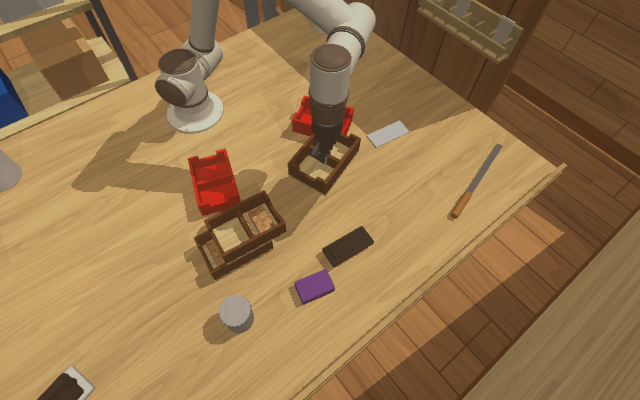

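Run:
```python
from h import *
plan([543,-141,215],-.107+np.pi/2)
```

```text
t 11.1 pos [544.4 149.2 195.1] F [-0.53  0.21 -3.34] w 10.8
shift [-27.424  -9.501  -1.947] rot [-0.0045  0.0012  0.4353]
```

Call:
{"name": "apply_moves", "arguments": {"steps": [{"hand": 0,"xyz": [-1,-0.35,-2],"delta_rot": [0,0,0.02]},{"hand": 0,"xyz": [-3,-1,-2],"delta_rot": [0,0,0.05]},{"hand": 0,"xyz": [-6,-2.1,-2],"delta_rot": [0,0,0.1]},{"hand": 0,"xyz": [-9.5,-3.3,-2],"delta_rot": [0,0,0.15]},{"hand": 0,"xyz": [-13,-4.5,-2],"delta_rot": [0,0,0.2]},{"hand": 0,"xyz": [-16.5,-5.7,-2],"delta_rot": [0,0,0.26]},{"hand": 0,"xyz": [-20,-6.9,-2],"delta_rot": [0,0,0.32]},{"hand": 0,"xyz": [-23,-8,-2],"delta_rot": [0,0,0.37]},{"hand": 0,"xyz": [-25.5,-8.8,-2],"delta_rot": [0,0,0.41]},{"hand": 0,"xyz": [-27,-9.3,-2],"delta_rot": [0,0,0.43]},{"hand": 0,"xyz": [-27.4,-9.5,-2],"delta_rot": [0,0,0.435]},{"hand": 0,"xyz": [-27.4,-9.5,-2],"delta_rot": [0,0,0.435]}]}}

```text
clock: 12.1
position: [543.3, -141.3, 215.3]
ee_rot: [0.744, 0.668, -0.001, -0.001]
contact_force: [0.8, 0.4, -2.5]
gripper_width: 11.5
```

Call:
{"name": "apply_moves", "arguments": {"steps": [{"hand": 0,"xyz": [0,0,0],"delta_rot": [0,0,0]},{"hand": 0,"xyz": [0,0,0],"delta_rot": [0,0,0]},{"hand": 0,"xyz": [0,0,0],"delta_rot": [0,0,0]}]}}

```text
clock: 12.35
position: [544.3, -139.3, 217.0]
ee_rot: [0.743, 0.669, -0.0, -0.0]
contact_force: [-1.2, 0.5, -2.7]
gripper_width: 11.1
```

Run:
```python
from h import *
plan([543,-141,195],-.107+np.pi/2)
st=telemetry.read_state(); q=st["position"]; yaw=-.107
w=get_image("wrist"); cv2.imwrite("pics/w9.png",w["frame"])
s=get_image("scene")
m=(545.3,-119.5,-.107)
t=(q[0],q[1],yaw)
crop(s,(165,130,305,285),3.8,"pics/s9.png",[(rect(*m,128),(0,255,0)),(rect(*t,q[2]-47.6+68),(255,255,0))])
```

```text
t 12.35 pos [ 544.3 -139.3  217. ] F [-1.16  0.51 -2.67] w 11.1
shift [-0.188 -0.114  2.199] rot [-0.0006 -0.0001  0.0025]
```

View pics/w9.png

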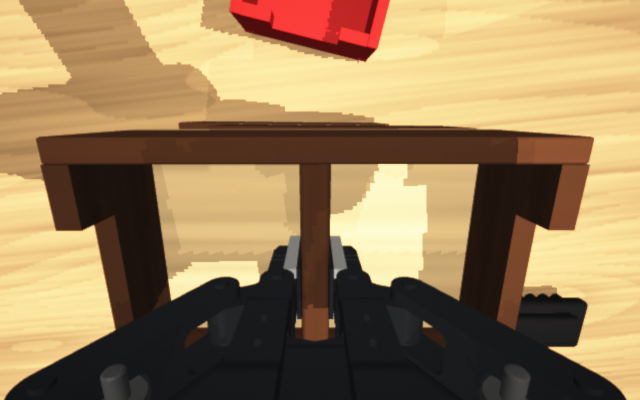

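View pics/s9.png

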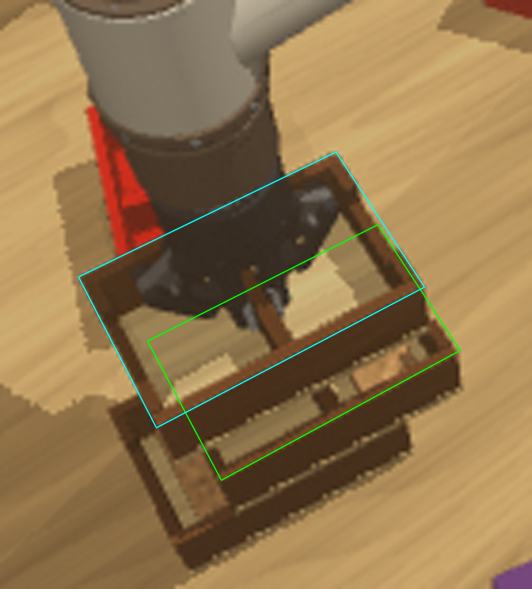

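Call:
{"name": "apply_moves", "arguments": {"steps": [{"hand": 0,"xyz": [-0.1,-0.1,0.7],"delta_rot": [0,0,0]},{"hand": 0,"xyz": [-0.1,-0.1,1.5],"delta_rot": [0,0,0]},{"hand": 0,"xyz": [-0.1,-0.1,2.3],"delta_rot": [0,0,0]},{"hand": 0,"xyz": [-0.1,-0.1,2.8],"delta_rot": [0,0,0]},{"hand": 0,"xyz": [-0.1,-0.1,2.8],"delta_rot": [0,0,0]},{"hand": 0,"xyz": [-0.1,-0.1,2.8],"delta_rot": [0,0,0]},{"hand": 0,"xyz": [-0.1,-0.1,2.8],"delta_rot": [0,0,0]}]}}

```text
clock: 13.03
position: [543.5, -141.3, 189.5]
ee_rot: [0.744, 0.669, 0.0, 0.0]
contact_force: [0.5, 1.2, -3.7]
gripper_width: 11.1
```

Run:
```python
from h import *
plan([543,-141,168],-.107+np.pi/2)
w=get_image("wrist"); 
s=get_image("scene")
st=telemetry.read_state(); q=st["position"]; yaw=-.107; print(q)
m=(545.3,-119.5,-.107)
t=(q[0],q[1],yaw)
crop(s,(175,150,305,285),4.4,"pics/s11.png",[(rect(*m,128),(0,255,0)),(rect(*t,q[2]-47.6+68),(255,255,0))])
p=get_image("top");crop(p,(380,150,500,240),6,"pics/t11.png")
```

```text
t 13.0333 pos [ 543.5 -141.3  189.5] F [ 0.48  1.23 -3.72] w 11.1
shift [ 0.021 -0.053  2.146] rot [0.0004 0.0002 0.0009]
[ 543.51998312 -141.22773141  189.72950768]
```

View pics/s11.png

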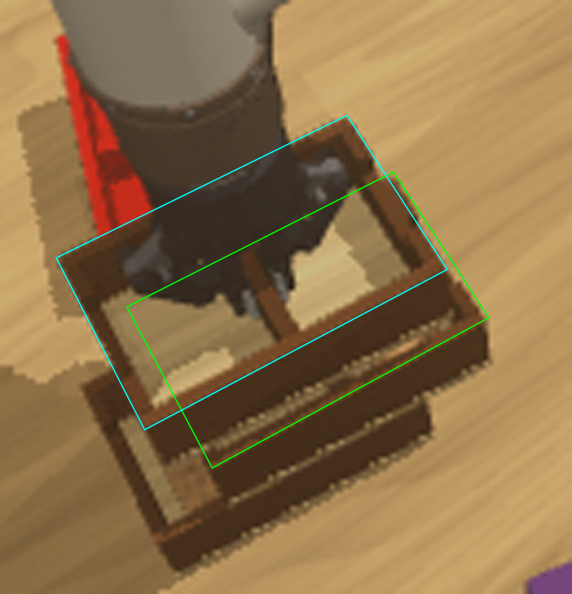

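Call:
{"name": "apply_moves", "arguments": {"steps": [{"hand": 0,"xyz": [0,0,0.5],"delta_rot": [0,0,0]},{"hand": 0,"xyz": [0,0,1.0],"delta_rot": [0,0,0]},{"hand": 0,"xyz": [0,0,1.2],"delta_rot": [0,0,0]},{"hand": 0,"xyz": [0,0,1.4],"delta_rot": [0,0,0]},{"hand": 0,"xyz": [0,0,1.6],"delta_rot": [0,0,0]},{"hand": 0,"xyz": [0,0,1.7],"delta_rot": [0,0,0]},{"hand": 0,"xyz": [0,0,1.7],"delta_rot": [0,0,0]}]}}

```text
clock: 13.77
position: [543.1, -141.1, 172.0]
ee_rot: [0.744, 0.669, -0.0, -0.0]
contact_force: [0.1, -0.2, -3.1]
gripper_width: 11.2
```

Call:
{"name": "apply_moves", "arguments": {"steps": [{"hand": 0,"xyz": [0,0,0.1],"delta_rot": [0,0,0]},{"hand": 0,"xyz": [0,0,0.2],"delta_rot": [0,0,0]},{"hand": 0,"xyz": [0,0,0.2],"delta_rot": [0,0,0]}]}}

```text
clock: 14.02
position: [543.1, -141.1, 170.2]
ee_rot: [0.744, 0.669, -0.0, -0.0]
contact_force: [-1.3, 0.7, -2.4]
gripper_width: 11.2
```

Runners are below the rim with no contact force, so the tray has entered cleanly. I'll continue down gently.

Call:
{"name": "apply_moves", "arguments": {"steps": [{"hand": 0,"xyz": [0,0,0.1],"delta_rot": [0,0,0]},{"hand": 0,"xyz": [0,0,0.2],"delta_rot": [0,0,0]},{"hand": 0,"xyz": [0,0,0.2],"delta_rot": [0,0,0]}]}}

```text
clock: 14.27
position: [543.1, -141.1, 168.1]
ee_rot: [0.744, 0.669, -0.0, -0.0]
contact_force: [-0.7, -0.3, -3.4]
gripper_width: 10.9
```

Call:
{"name": "apply_moves", "arguments": {"steps": [{"hand": 0,"xyz": [0,0,0.1],"delta_rot": [0,0,0]},{"hand": 0,"xyz": [0,0,0.1],"delta_rot": [0,0,0]},{"hand": 0,"xyz": [0,0,0.1],"delta_rot": [0,0,0]}]}}

```text
clock: 14.52
position: [543.4, -141.2, 167.6]
ee_rot: [0.744, 0.669, 0.0, 0.0]
contact_force: [-0.7, -0.6, -1.4]
gripper_width: 11.1
```

Call:
{"name": "apply_moves", "arguments": {"steps": [{"hand": 0,"xyz": [-0.2,0,0],"delta_rot": [0,0,0]},{"hand": 0,"xyz": [-0.5,0,0],"delta_rot": [0,0,0]},{"hand": 0,"xyz": [-0.8,0,0],"delta_rot": [0,0,0]},{"hand": 0,"xyz": [-1.1,0,0],"delta_rot": [0,0,0]},{"hand": 0,"xyz": [-1.4,0,0],"delta_rot": [0,0,0]},{"hand": 0,"xyz": [-1.6,0,0],"delta_rot": [0,0,0]},{"hand": 0,"xyz": [-1.7,0,0],"delta_rot": [0,0,0]},{"hand": 0,"xyz": [-1.7,0,0],"delta_rot": [0,0,0]}]}}

```text
clock: 15.18
position: [541.7, -158.5, 167.6]
ee_rot: [0.744, 0.669, 0.0, 0.0]
contact_force: [0.4, 0.1, 0.7]
gripper_width: 11.2
```

```bash
cat >> h.py <<'E'
def favg(n=6):
    F=[]
    for i in range(n):
        p=get_image("scene"); s=telemetry.read_state(); F.append(s["contact_force"])
    F=np.array(F); print(s["clock"],s["position"].round(2),"F",F.mean(0).round(2),"sd",F.std(0).round(2)); return p
E
python3 - <<'E'
from h import *
p=favg(); crop(p,(175,150,305,285),4.4,"pics/s12.png"); np.save("pics/s12.npy",p["frame"])
E
```

```text
15.4833 [ 541.7  -158.41  167.66] F [ 0.4  -1.1   1.39] sd [0.57 0.53 0.43]
```

View pics/s12.png

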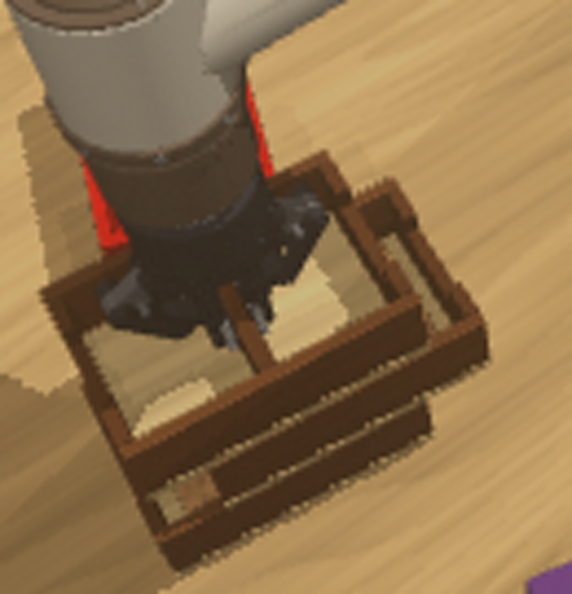

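Call:
{"name": "apply_moves", "arguments": {"steps": [{"hand": 0,"xyz": [-0.1,0,-0.05],"delta_rot": [0,0,0]},{"hand": 0,"xyz": [-0.2,0,-0.05],"delta_rot": [0,0,0]},{"hand": 0,"xyz": [-0.3,0,-0.05],"delta_rot": [0,0,0]}]}}

```text
clock: 15.73
position: [541.0, -160.7, 167.6]
ee_rot: [0.744, 0.669, 0.0, -0.0]
contact_force: [0.6, 1.7, 0.1]
gripper_width: 11.1
```

Run:
```python
from h import *
p=favg(4); np.save("pics/s13.npy",p["frame"])
```

```text
15.9333 [ 540.94 -160.9   167.62] F [0.96 1.5  0.32] sd [0.19 0.17 0.1 ]
```

Call:
{"name": "apply_moves", "arguments": {"steps": [{"hand": 0,"xyz": [-0.1,0,0],"delta_rot": [0,0,0]},{"hand": 0,"xyz": [-0.1,0,0],"delta_rot": [0,0,0]}]}}

```text
clock: 16.1
position: [540.8, -162.1, 167.7]
ee_rot: [0.744, 0.669, -0.0, -0.0]
contact_force: [0.6, 0.8, -1.0]
gripper_width: 11.1
```

Run:
```python
from h import *
p=favg(4); np.save("pics/s14.npy",p["frame"])
```

```text
16.3 [ 540.8  -162.05  167.64] F [ 0.07  1.33 -0.4 ] sd [0.52 0.29 0.44]
```

Call:
{"name": "apply_moves", "arguments": {"steps": [{"hand": 0,"xyz": [-0.1,0,0],"delta_rot": [0,0,0]},{"hand": 0,"xyz": [-0.1,0,0],"delta_rot": [0,0,0]}]}}

```text
clock: 16.47
position: [540.7, -163.2, 167.6]
ee_rot: [0.744, 0.669, -0.0, -0.0]
contact_force: [-0.1, 0.6, -0.7]
gripper_width: 10.8
```

```bash
cat > mv.py <<'E'
from h import *
def up(f,k=8): return cv2.resize(f,None,fx=k,fy=k,interpolation=cv2.INTER_CUBIC)
def cmp(a,b):
    a,b=up(a[140:300,160:330]),up(b[140:300,160:330]); out=[]
    for n,(x0,y0,x1,y1) in dict(mid=(262,190,292,236),bot=(205,255,228,284),top=(180,215,200,252)).items():
        x0,x1=(x0-160)*8,(x1-160)*8; y0,y1=(y0-140)*8,(y1-140)*8; m=32
        r=cv2.matchTemplate(b[y0-m:y1+m,x0-m:x1+m],a[y0:y1,x0:x1],cv2.TM_CCOEFF_NORMED)
        _,v,_,l=cv2.minMaxLoc(r); out.append((n,((np.array(l)-m)/8).tolist(),round(v,3)))
    print(out)
E
python3 - <<'E'
from mv import *
p=favg(4); np.save("pics/s15.npy",p["frame"])
L=[np.load(f"pics/s{i}.npy") for i in (12,13,14,15)]
for i in (1,2,3): cmp(L[0],L[i])
E
```

```text
16.6667 [ 540.68 -163.14  167.66] F [-0.17  0.6  -1.25] sd [0.6  0.18 0.73]
[('mid', [-0.125, 0.0], 0.988), ('bot', [0.0, 0.0], 0.985), ('top', [-0.875, 0.375], 0.981)]
[('mid', [-0.125, 0.0], 0.981), ('bot', [0.0, 0.0], 0.985), ('top', [-1.25, 0.625], 0.975)]
[('mid', [-0.125, 0.0], 0.975), ('bot', [0.0, 0.0], 0.984), ('top', [-1.625, 0.875], 0.976)]
```

Call:
{"name": "apply_moves", "arguments": {"steps": [{"hand": 0,"xyz": [-0.1,0,0],"delta_rot": [0,0,0]},{"hand": 0,"xyz": [-0.1,0,0],"delta_rot": [0,0,0]}]}}

```text
clock: 16.83
position: [540.6, -164.2, 167.6]
ee_rot: [0.744, 0.669, -0.0, -0.0]
contact_force: [0.1, -0.3, -1.0]
gripper_width: 11.0
```

Run:
```python
from mv import *
p=favg(4); np.save("pics/s16.npy",p["frame"]); cmp(np.load("pics/s12.npy"),p["frame"])
```

```text
17.0333 [ 540.58 -164.13  167.63] F [-0.48  0.08 -2.06] sd [0.47 0.24 0.45]
[('mid', [-0.125, 0.0], 0.967), ('bot', [0.0, 0.0], 0.983), ('top', [-2.125, 1.0], 0.974)]
```

Call:
{"name": "apply_moves", "arguments": {"steps": [{"hand": 0,"xyz": [-0.1,0,0],"delta_rot": [0,0,0]},{"hand": 0,"xyz": [-0.1,0,0],"delta_rot": [0,0,0]}]}}

```text
clock: 17.2
position: [540.5, -165.1, 167.6]
ee_rot: [0.744, 0.669, -0.0, -0.0]
contact_force: [-0.6, 0.5, -3.3]
gripper_width: 11.1
```

Run:
```python
from mv import *
p=favg(4); np.save("pics/s17.npy",p["frame"]); cmp(np.load("pics/s12.npy"),p["frame"])
```

```text
17.4 [ 540.5  -165.09  167.64] F [-0.   -0.57 -2.53] sd [0.25 0.31 0.56]
[('mid', [0.0, 0.125], 0.962), ('bot', [0.0, 0.0], 0.982), ('top', [-2.375, 1.25], 0.973)]
```

Call:
{"name": "apply_moves", "arguments": {"steps": [{"hand": 0,"xyz": [-0.1,0,0.03],"delta_rot": [0,0,0]},{"hand": 0,"xyz": [-0.1,0,0.03],"delta_rot": [0,0,0]}]}}

```text
clock: 17.57
position: [540.6, -166.0, 167.6]
ee_rot: [0.744, 0.669, 0.0, 0.0]
contact_force: [-1.2, 0.9, -1.6]
gripper_width: 10.9
```

Run:
```python
from mv import *
p=favg(4); np.save("pics/s18.npy",p["frame"]); cmp(np.load("pics/s12.npy"),p["frame"])
```

```text
17.7667 [ 540.67 -166.01  167.65] F [-0.3  -0.18 -0.99] sd [0.36 0.24 0.28]
[('mid', [0.0, 0.125], 0.957), ('bot', [0.0, 0.0], 0.989), ('top', [-2.75, 1.5], 0.971)]
```

Call:
{"name": "apply_moves", "arguments": {"steps": [{"hand": 0,"xyz": [-0.1,0,0],"delta_rot": [0,0,0]},{"hand": 0,"xyz": [-0.1,0,0],"delta_rot": [0,0,0]}]}}

```text
clock: 17.93
position: [540.7, -166.7, 167.7]
ee_rot: [0.744, 0.668, 0.0, 0.0]
contact_force: [-0.1, 2.4, -0.6]
gripper_width: 10.6
```

Run:
```python
from mv import *
p=favg(4); np.save("pics/s19.npy",p["frame"]); cmp(np.load("pics/s12.npy"),p["frame"])
crop(p,(175,150,305,285),4.4,"pics/s19.png")
```

```text
18.1333 [ 540.7  -166.73  167.63] F [ 0.57  3.3  -0.76] sd [0.29 0.21 0.36]
[('mid', [-0.125, 0.125], 0.95), ('bot', [0.0, 0.0], 0.988), ('top', [-2.875, 1.75], 0.976)]
```

View pics/s19.png

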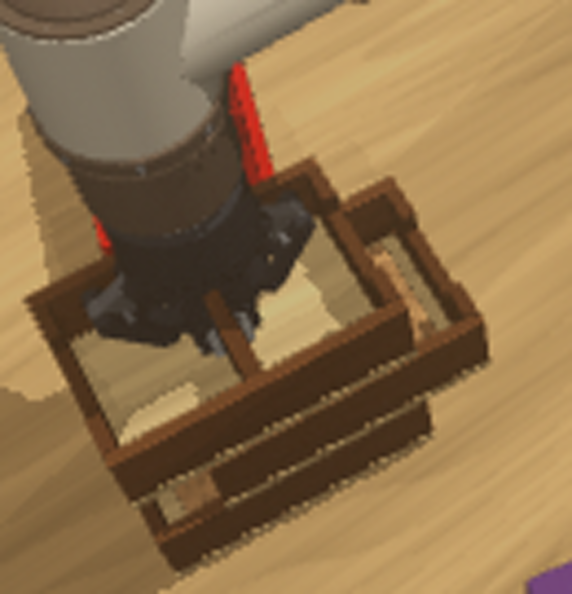

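The stop shows clearly: Fy went from about 0 to +3.3 N, the tool stalled, and the middle tray did not move. Before releasing, I'll measure the middle/bottom offset to sub-pixel accuracy in the unobstructed top picture from before.

```bash
cat > edge.py <<'E'
from h import *
from scipy.ndimage import map_coordinates, gaussian_filter1d
def edge_off(p,img,c,yaw,z,s0,xs,rng=9,sgn=None):
    """position along tray y (mm from c) of strongest luminance edge near s0, averaged over lateral xs"""
    ax=np.array([np.cos(yaw),np.sin(yaw)]);ay=np.array([-np.sin(yaw),np.cos(yaw)])
    s=np.arange(s0-rng,s0+rng,.25); prof=[]
    for x in xs:
        P=np.array([[*(np.array(c)+ax*x+ay*t),z] for t in s]); uv=proj(p,P)
        prof.append(map_coordinates(img,[uv[:,1],uv[:,0]],order=3))
    prof=np.array(prof)
    return s,prof
E
python3 - <<'E'
from edge import *
q=get_image("top"); img=cv2.imread("pics/t9.png").astype(float).mean(2)
c=(546,-119.6);yaw=-.107
def run(name,z,s0,xs,c=c,yaw=yaw):
    s,pr=edge_off(q,img,c,yaw,z,s0,xs)
    m=pr.mean(0); g=np.gradient(gaussian_filter1d(m,3)); 
    from scipy.signal import find_peaks
    pk=[(round(s[i],2),round(g[i]*4,1)) for i in find_peaks(abs(g),height=.4)[0]]
    print(name,pk)
run("mid +y",128,90,np.r_[-55:-30:2,30:55:2])
run("mid -y",128,-90,np.r_[-55:-30:2,30:55:2])
run("bot -y",68,-135,np.r_[-55:-32:2,32:50:2])
run("mid +y a",128,90,np.r_[-55:-30:2]);run("mid +y b",128,90,np.r_[30:55:2])
run("bot -y a",68,-135,np.r_[-55:-32:2]);run("bot -y b",68,-135,np.r_[32:50:2])
im0=cv2.imread("pics/top0.png").astype(float).mean(2); img=im0
c0=(539,-181)
run("init mid +y",128,90,np.r_[-55:-30:2,30:55:2],c0);run("init mid -y",128,-90,np.r_[-55:-30:2,30:55:2],c0)
E
```

```text
mid +y [(np.float64(81.75), np.float64(-2.3)), (np.float64(88.0), np.float64(-4.9)), (np.float64(93.75), np.float64(17.2))]
mid -y [(np.float64(-96.25), np.float64(7.7)), (np.float64(-91.0), np.float64(-5.7)), (np.float64(-82.75), np.float64(-4.1))]
bot -y [(np.float64(-136.5), np.float64(-9.0)), (np.float64(-130.25), np.float64(-3.3))]
mid +y a [(np.float64(82.0), np.float64(-4.2)), (np.float64(88.75), np.float64(-5.2)), (np.float64(94.25), np.float64(17.6))]
mid +y b [(np.float64(87.75), np.float64(-5.3)), (np.float64(93.25), np.float64(17.6))]
bot -y a [(np.float64(-136.25), np.float64(-7.2))]
bot -y b [(np.float64(-136.5), np.float64(-11.5)), (np.float64(-129.5), np.float64(-3.7))]
init mid +y [(np.float64(88.75), np.float64(-5.5)), (np.float64(95.25), np.float64(7.8))]
init mid -y [(np.float64(-91.25), np.float64(-10.1)), (np.float64(-82.75), np.float64(-4.2))]
```

Edge measurement along the tray: the middle tray's centre is at −1.5 mm and the bottom's at −46.5 mm, so the offset is 45.0 mm and the middle is home. I'll release the top tray.

Call:
{"name": "apply_moves", "arguments": {"steps": [{"hand": 0.15,"xyz": [0,0,0],"delta_rot": [0,0,0]},{"hand": 0.2,"xyz": [0,0,0],"delta_rot": [0,0,0]},{"hand": 0.3,"xyz": [0,0,0],"delta_rot": [0,0,0]},{"hand": 0.4,"xyz": [0,0,0],"delta_rot": [0,0,0]},{"hand": 0.5,"xyz": [0,0,0],"delta_rot": [0,0,0]},{"hand": 0.5,"xyz": [0,0,0],"delta_rot": [0,0,0]},{"hand": 0.5,"xyz": [0,0,0],"delta_rot": [0,0,0]}]}}

```text
clock: 18.77
position: [540.4, -167.1, 167.6]
ee_rot: [0.744, 0.669, -0.0, 0.0]
contact_force: [0.3, 0.3, 0.0]
gripper_width: 42.7
```

Run:
```python
from mv import *
p=favg(3); np.save("pics/s20.npy",p["frame"]); cmp(np.load("pics/s19.npy"),p["frame"])
w=get_image("wrist"); cv2.imwrite("pics/w20.png",w["frame"]); print(telemetry.read_state()["gripper_width"])
```

```text
18.9167 [ 540.45 -167.05  167.55] F [-0.81 -0.11  0.18] sd [0.44 0.27 0.52]
[('mid', [0.0, 0.0], 0.999), ('bot', [0.0, 0.0], 0.999), ('top', [0.0, 0.125], 0.979)]
42.714055330980884
```

View pics/w20.png

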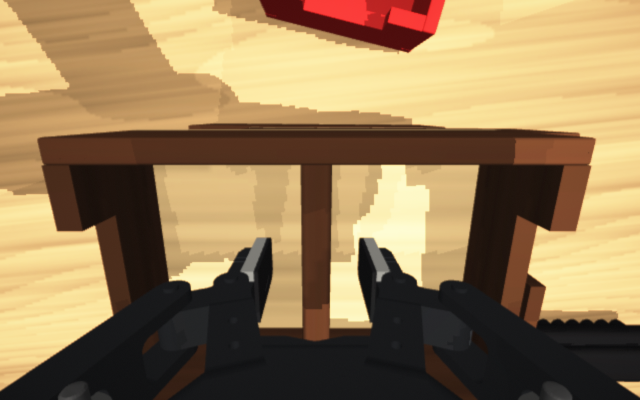

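Call:
{"name": "apply_moves", "arguments": {"steps": [{"hand": 0.5,"xyz": [0,0,-0.4],"delta_rot": [0,0,0]},{"hand": 0.5,"xyz": [0,0,-1.0],"delta_rot": [0,0,0]},{"hand": 0.5,"xyz": [0,0,-2.0],"delta_rot": [0,0,0]},{"hand": 0.5,"xyz": [0,0,-3.0],"delta_rot": [0,0,0]},{"hand": 0.5,"xyz": [0,0,-4.5],"delta_rot": [0,0,0]},{"hand": 0.5,"xyz": [0,0,-6],"delta_rot": [0,0,0]},{"hand": 0.5,"xyz": [0,0,-8],"delta_rot": [0,0,0]},{"hand": 0.5,"xyz": [0,0,-10],"delta_rot": [0,0,0]},{"hand": 0.5,"xyz": [0,0,-11],"delta_rot": [0,0,0]},{"hand": 0.5,"xyz": [0,0,-11],"delta_rot": [0,0,0]}]}}

```text
clock: 19.8
position: [541.8, -167.2, 281.3]
ee_rot: [0.744, 0.669, 0.002, 0.003]
contact_force: [0.4, -0.6, -0.7]
gripper_width: 42.8
```

Call:
{"name": "apply_moves", "arguments": {"steps": [{"hand": 0.5,"xyz": [25,-2,0],"delta_rot": [0,0,0]},{"hand": 0.5,"xyz": [25,-2,0],"delta_rot": [0,0,0]},{"hand": 0.5,"xyz": [25,-2,0],"delta_rot": [0,0,0]},{"hand": 0.5,"xyz": [25,-2,0],"delta_rot": [0,0,0]},{"hand": 0.5,"xyz": [25,-2,0],"delta_rot": [0,0,0]},{"hand": 0.5,"xyz": [25,-2,0],"delta_rot": [0,0,0]},{"hand": 0.5,"xyz": [25,-2,0],"delta_rot": [0,0,0]},{"hand": 0.5,"xyz": [25,-2,0],"delta_rot": [0,0,0]},{"hand": 0.5,"xyz": [25,-2,0],"delta_rot": [0,0,0]}]}}

```text
clock: 20.55
position: [546.6, 83.7, 276.6]
ee_rot: [0.743, 0.669, -0.001, -0.0]
contact_force: [0.4, -0.4, 0.7]
gripper_width: 42.4
```

Run:
```python
from mv import *
p=get_image("scene"); np.save("pics/s21.npy",p["frame"]); cmp(np.load("pics/s20.npy"),p["frame"])
crop(p,(175,150,305,285),4.4,"pics/s21.png")
t=get_image("top"); crop(t,(370,140,520,250),5,"pics/t21.png"); cv2.imwrite("pics/t21f.png",t["frame"])
for l in ["brush","tin","wax","scraper"]:
    print(l,[(np.round(r["xyz"]).tolist(),round(r["confidence"],2)) for r in nets.pinpoint(t,l)][:1])
```

```text
[('mid', [0.0, 0.0], 0.997), ('bot', [0.0, 0.0], 1.0), ('top', [-0.25, -0.125], 0.82)]
brush [([739.0, 85.0, -2.0], 0.94)]
tin [([715.0, -262.0, 4.0], 0.57)]
wax [([769.0, -63.0, -0.0], 0.72)]
scraper [([500.0, 478.0, 2.0], 0.86)]
```

View pics/s21.png

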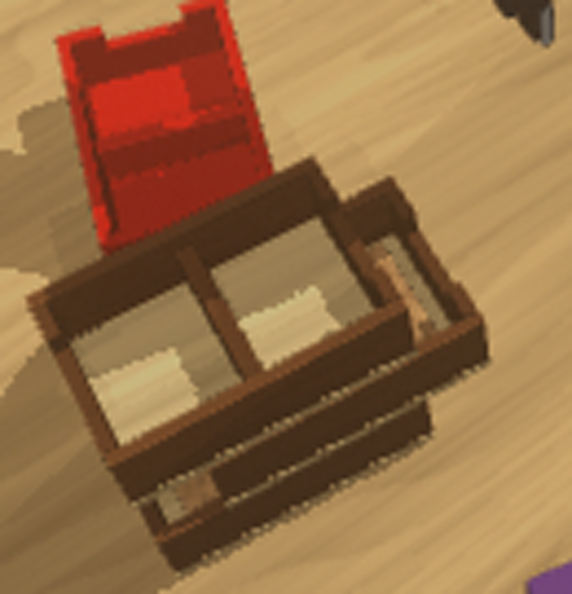

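View pics/t21.png

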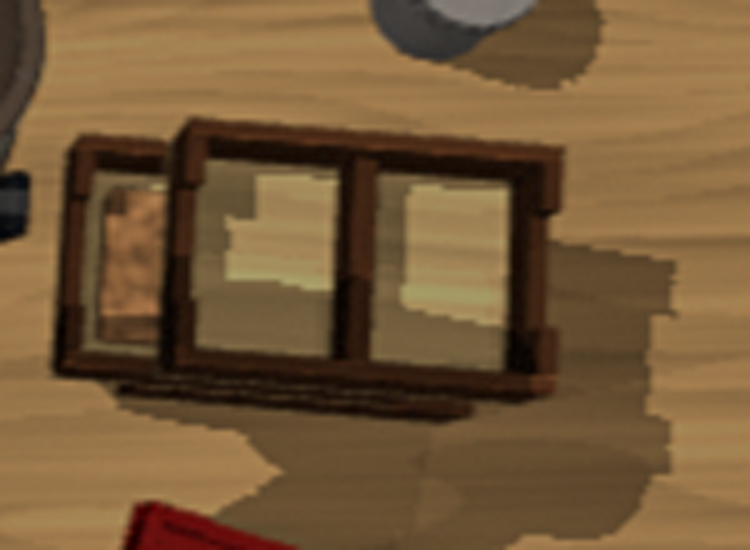

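Run:
```python
from edge import *
from scipy.signal import find_peaks
q=get_image("top"); c=(546,-119.6);yaw=-.107
def run(img,name,z,s0,xs):
    s,pr=edge_off(q,img,c,yaw,z,s0,xs)
    g=np.gradient(gaussian_filter1d(pr.mean(0),3))
    print(name,[(float(round(s[i],2)),float(round(g[i]*4,1))) for i in find_peaks(abs(g),height=.4)[0]])
xs=np.r_[-55:-30:2,30:55:2]
a=cv2.imread("pics/t9.png").astype(float).mean(2); b=cv2.imread("pics/t21f.png").astype(float).mean(2)
run(a,"mid+y before",128,90,xs); run(b,"mid+y now",128,90,xs)
run(b,"top+y",188,43,xs); run(b,"top-y",188,-137,xs)
```

```text
mid+y before [(81.75, -2.3), (88.0, -4.9), (93.75, 17.2)]
mid+y now [(87.5, -5.4), (93.25, 19.7)]
top+y [(35.0, -6.5), (43.0, -4.9), (50.25, 8.6)]
top-y [(-137.0, -10.3), (-129.5, -3.4)]
```

Run:
```python
from bench import workorder, telemetry
s=telemetry.read_state(); print(s["clock"],s["contact_force"])
print(workorder.job_done())
```

```text
20.9 [ 0.89874622  0.11811557 -0.72443436]
the job is handed in; nothing more can be done
None
```

The staggered stack is built and handed in at about 21 s. The middle tray is home on the left and the empty tray is home on the right. The one flaw is that the bottom tray moved about 4–6 mm from where it started.

**What I did:**
- I pushed the middle tray left by its divider until it met its stop.
- I lifted the dark empty tray by its divider and lowered it gently, with its runners inside the middle tray.
- I slid it right until its stop showed: the side force rose from about 0 to 3.3 N and the tool stalled. Then I released it and lifted the gripper straight up.

**Last checks:**
- **Middle on bottom:** the offset measured 45.0 mm before the top tray went on (±1 mm, stop at 45). It read about 0.5 mm less afterwards, which is within the measurement noise.
- **Top on middle:** the offset measured about −45 mm. The top tray rested at the predicted height and looked level in the pictures.
- **Bystanders:** the brush, tin, wax and scraper were where they started.

**Bottom tray:** I pushed a few millimetres past the first stop, because the force there did not rise clearly, and that carried the bottom tray along. When I backed the fingers out, the bottom and middle trays came back together; I did not find out why. My pixel estimates suggested the middle had come back 1–2 mm further than the bottom. The later edge measurement of 45.0 mm did not confirm that.

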